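# Switch off the mist-pump isolator and shut its box ready for the padlock

### The job

Make the mist-pump control box ready for the fitter's padlock. First take the hand brush off the lid and lay it on the bench, bristles down, raise the lid until its folding stay locks and holds it by itself, and swing the red isolator lever to OFF so that the hole in its steel lug lies right over the hole in the box's steel hasp tongue (the lever can be pushed too far). Then, with the hand off the lever, break the stay by lifting its middle joint (the black knob) and lower the lid gently until it is fully shut and the three hasp holes are in line; leave everything else where it stands.

Things in the scene. Friction and masses are not known exactly. Their poses are not given: they have to be found in the camera images.
- control_box: Grey control box fixed on the bench, 180 mm deep (x), 300 wide (y), 113 high shut; origin centre of underside, x to its back (hinge side), y left, z up. Walls to z 62. Inside, seen with the lid up: deck at z 42, isolator 78 mm square to z 61 at x +15, y -55; breakers at the back, x over +45, y -40 to +91, to z 91; terminals at y below -115, to z 64 (mm).
- lid (a joint): Angle of the lid about the hinge along the box's back: 0 shut, 1.45 rad fully up, stay straight. The lid is a shallow cover 180 x 300 mm with a 46 mm skirt, 0.45 kg. Its hinge is stiff (0.22 N m): let go between about 0.9 and 1.45 rad it stays, below about 0.7 it falls shut and slams.
- lid_hinge (a point): Middle of the lid's hinge line, 62 mm above the bench, box frame x = +90, y = 0 mm; the line runs along the box's y axis.
- lid_bar (a point): Middle of the lid's handle: a dark round bar 10 mm thick, straight for 84 mm along the box's y, a leg at each end, its axis 40 mm in front of the lid's skirt. Shut, it lies 96 mm above the bench, 220 mm before the hinge line, at box y +50; it moves with the lid about the hinge. Taken from above, one finger before and one behind it, it can turn in the grip.
- stay (a joint): Angle of the folding stay's middle hinge, 0 folded (lid shut), 2.65 rad with its links straight, 2.75 at its stop, sagged past straight and locked. At the top of the lid's travel (1.45 rad) a weak spring and its weight drop the joint past straight by themselves; locked, the lid cannot be lowered.
- stay_knob (a point): Centre of the round black knob on the stay's middle hinge, 18 mm thick, 29 mm long along the box's y, inside the left wall, free end to the box's middle. Locked it is about 96 mm above the bench, 40 mm before the hinge. To break the stay move it on its circle about stay_pivot up and forward; 0.75 rad round brings the lid to about 1.17 rad, where it stays.
- stay_pivot (a point): Point on the axis of the stay's lower pivot on the box, level in the box's y with stay_knob; the knob moves on a circle of radius 73 mm about it in the plane across the box's y axis.
- lever (a joint): Angle of the isolator lever about its upright axis: 0 is ON (pointing to the left of the box), growing as it swings towards the front of the box; 1.309 rad is OFF, pointing straight to the front with the holes in line; its stop lies farther, at 1.48 rad. It stays where it is left (friction 0.2 N m).
- lever_grip (a point): Centre of the lever's red grip with black ribs: 46 mm long along the lever, 20 mm wide, 26 mm high, 75 mm above the bench (top at 88 mm), 82 mm from the lever's axis, which stands at x = +15, y = -55 mm in the box frame.
- lever_hole (a point): Centre of the 13 mm hole in the steel lug at the lever's end (24 mm wide, 4 mm thick, 73 mm above the bench), 145 mm from the lever's axis on the line through the grip.
- box_hole (a point): Centre of the 13 mm hole in the fixed steel hasp tongue (34 mm wide, 4 mm thick, top 61.5 mm above the bench) that stands out in front of the box; the lug passes over it.
- lid_hole (a point): Centre of the 13 mm hole in the steel hasp tab on the lid's front; with the lid shut it lies 90 mm above the bench right above box_hole. A 40 mm notch in the lid's skirt below the tab lets the lug stick out at OFF.
- brush: Wooden-backed hand brush, 62 wide (its x) x 152 long (its y) x 46 mm high, 70 g, lying bristles down on the lid, 113 mm above the bench; origin at the centre of its underside, z up. Take it across its width. Free bench to lay it on: beside the box's front, 0.42 to 0.46 m ahead of the robot, from 0.14 m to its left (farther left the press's handle overhangs) to 0.45 m to its right.
- sprayer: Spray bottle with teal head, 59 x 122 x 249 mm high (longest along its y), standing loose to the right of the box; origin under its centre. Not to be disturbed.
- mug: Orange mug, 78 x 111 (with handle) x 90 mm high, standing to the left of the box; origin under its centre. Not to be disturbed.
There are look-alikes about, which are no part of the job. There is more than one size of the brush; the job needs the larger.

How it is judged:
On the way, in this order (a step that is already met when the one before it is completed fails the run):
1. the brush lies bristles down on the bench, let go, the lid still down (height (world z) of brush below 0.012 m and angle between brush's own z axis and vertical below 0.2 rad and contact force between the fingers and brush below 0.2 N and value of joint lid below 0.1 rad), for 0.2 s.
2. the lid is up and the stay locked, the hand off it (value of joint lid above 1.4 rad and value of joint stay above 2.7 rad and contact force between the fingers and control_box below 0.3 N), for 0.2 s.
3. the lever is at OFF, its hole over the tongue's hole within 5 mm, the hand off it, the lid still up on its locked stay (all of step 2 and horizontal distance between lever_hole and box_hole below 0.005 m), for 0.2 s.
At the end, for the whole second after the job is handed in: The lid is fully shut (within 0.03 rad), the holes of tongue, lug and lid tab are in line within 5 mm, and the brush lies bristles down (within 0.2 rad of level) on the bench, let go and at rest; the hand is off the box (value of joint lid below 0.03 rad and horizontal distance between lever_hole and lid_hole below 0.005 m and horizontal distance between lever_hole and box_hole below 0.005 m and contact force between the fingers and control_box below 0.3 N and height (world z) of brush below 0.012 m and angle between brush's own z axis and vertical below 0.2 rad and contact force between the fingers and brush below 0.2 N and linear speed of brush below 0.02 m/s); the robot touches nothing.
It fails at once if the lid is slammed (over 1.5 rad/s as it comes shut) (value of joint lid below 0.25 rad and velocity of joint lid below -1.5 rad/s).
It fails at once if one of the other loose things (sprayer, mug) is knocked or moved more than 40 mm (distance of any of sprayer, mug from where it was at the start of the episode above 0.04 m).
It also fails if it takes over 72 s, if anything falls off the work surface, if the arm or the gripper's body presses on something with over 40 N, if the wrist force passes 120 N, or if a joint passes its speed limit or range.

### The arm

A 6-joint arm with a two-finger parallel gripper is mounted at the origin on a cart in front of the work surface, level with it; the furniture and walls round the work are solid. World frame = base frame: x ahead of the robot, y to its left, z up, the work surface at z = 0. Lengths are in m, angles in rad, forces in N, time in s.
With the tool pointing down it reaches from about 0.35 to 0.975 m from the base axis. Payload 17.4 kg.
Tool frame: the origin (TCP) lies at the very end of the fingers, on their centre line; the grasp point (between the pads) lies 19 mm behind it (tcp_to_grasp is the distance from the TCP to the grasp point, in m); z points along the fingers, y is the direction in which the jaws open and shut (so a half turn about z gives the same grasp; the last joint's range is limited). The gripper opens to 85 mm and grips with 20 to 120 N. Pads are 22 mm wide; open, the fingers measure 114 mm over their backs; the gripper's body (76 mm by 85 mm) begins 54 mm behind the grasp point. The pads swing forward as they close: fully open they stand 13 mm farther back than shut.
Start: joints at [1.262, 0.116, 1.442, -0, 1.584, -0.038], TCP at [0.181, 0.65, 0.231] pointing down, gripper open.
Joint ranges: [-2.83, 2.83], [-0.83, 2.19], [0.07, 2.5], [-1.14, 4.28], [0.01, 3], [-2.97, 2.97]. Speed limits (rad/s): [1.89, 1.89, 2.22, 3.14, 3.14, 3.14].

### API

Orientations are given as a 3x3 rotation matrix whose columns are the frame's x, y, z axes.
In Python, from station import state, capture, calibration, close_job, trace, tcp_to_grasp gives the robot as it stands.
- The arm moves only by the tool servo_tool, never from a script. Its argument "plan" is a list of rows, each a list of 3 entries, a list of its own where there are three numbers: the turn, a rotation vector about the world's x, y, z in rad, then the shift along the world's x, y, z in cm, then the opening in per cent of the stroke, from 0 (shut) to 100 (fully open). A call has 1 to 12 rows; each row is the pose to reach, as a shift and turn from the pose commanded when the call began; what a row does not reach only later rows make up. A row lasts 1/10 s, in which the tool goes at most 50 mm and 8.59 degrees, less where a joint would pass 70% of its speed; a pose out of reach is approached as far as the arm can. A call with a gripper value outside its range is refused whole. The fingers move at their own pace and stop on an object; "force" is the grip in N (left out, the last holds). Time passes only in rows, so rows that repeat a pose let the fingers close. It gives the time, the measured TCP pose, the force and the opening at its end, in the units of the state.
- state(): the state, without advancing time (a new reading comes with each control period).
- capture(name): name is "scene" or "top" or "wrist"; returns (picture, depth): 480x640x3 uint8, red, green, blue; 480x640 float32, m along the optical axis (not along the pixel's ray), 0 where there is no reading.
- calibration(name): a dict with "vfov" (degrees; the focal length in pixels is half the picture's height over the tangent of half this angle, whatever the lens; pixels are square), "cx", "cy" (the principal point, pixels), "distortion" ([k1, k2, p1, p2, k3] as OpenCV has them; the pictures are not rectified), "eye" and "rotation" of the camera in the world; the wrist camera has in their place "T_tool_cam" (4x4, takes a point from camera to tool coordinates, whose origin is the TCP and whose axes are the flange's). Camera axes: x right, y down, z forward; pixel columns grow to the right and rows downward; lengths in m; the calibration is good to about 2 mm. A picture is of the moment at which its call begins: read the wrist's pose just before it. calibration takes no time and is no camera call.
- close_job(): hands the job in, once; it reports no verdict.
Trained networks look in the newest picture that a camera, given by its name, has taken for a name from the list of things; names that differ only in an ending like _2 or _b are one class to them, and where a whole thing is asked for, a point or a joint stands for the part that bears it (a point fixed in the world has none). Each returns a list of dicts, best first, with "p" (0 to 1); they miss things now and then, are a little off and sometimes report something else, mostly with a low value. They report only what shows in the picture. A call takes as long as a camera call. They do not tell look-alikes from the thing itself.
- trace(camera, target): "region" (480x640 bool, what is visible of it) and "extent" ([left, top, right, bottom] in pixels, round what is visible of it).
The state is a dict: "time": time; "joints": joint angles; "qvel": joint speeds; "effort": joint torques, N m; "ee_pos": TCP position; "eef_rot": TCP orientation; "contact_force": force on the tool from outside, world axes, zero at the start; "ft_torque": the same for the moment, N m; "finger_gap": finger opening in m.
Only numpy, scipy, OpenCV 4.12 (cv2) and the standard library are available. Lean on these libraries where they do the work, as an engineer would, in place of code of your own. Each camera call takes 0.05 s, during which the arm holds its last target.

## Working session

There is one attempt and no reset: what is moved stays moved. The work goes in short steps, Python scripts to look and compute and a tool call to move; the robot and the scene stay as the last step left them, time stands still between calls to the robot, and variables do not carry over. Pictures are saved under pics/ and viewed, and the job is handed in when it is done.

Besides the shell and the picture viewer there is one more tool, called after "Call:" in YAML: its name, and indented under it one key for each argument. servo_tool: Moves the arm, as the interface text tells. Its arguments: {"type":"object","properties":{"plan":{"type":"array","items":{"type":"array"}},"force":{"type":"number"}},"required":["plan"]}

```bash
ls; mkdir -p pics
cat > h.py <<'E'
import numpy as np, cv2
from station import state, capture, calibration, close_job, trace, tcp_to_grasp
def save(n,im): cv2.imwrite('pics/'+n+'.png',cv2.cvtColor(im,cv2.COLOR_RGB2BGR))
def K(c):
    f=240/np.tan(np.radians(c['vfov'])/2); return np.array([[f,0,c['cx']],[0,f,c['cy']],[0,0,1.]])
def pose(name,st=None):
    c=calibration(name)
    if name=='wrist':
        T=np.array(c['T_tool_cam']); R=np.array(st['eef_rot']); 
        return R@T[:3,:3], R@T[:3,3]+np.array(st['ee_pos'])
    return np.array(c['rotation']),np.array(c['eye'])
def cloud(name,d,st=None):
    c=calibration(name);R,t=pose(name,st)
    v,u=np.mgrid[0:480,0:640]
    p=cv2.undistortPoints(np.stack([u,v],-1).reshape(-1,1,2).astype(np.float64),K(c),np.array(c['distortion'])).reshape(480,640,2)
    P=np.concatenate([p*d[...,None],d[...,None]],-1)
    W=P@R.T+t; W[d<=0]=np.nan
    return W
def proj(name,X,st=None):
    c=calibration(name);R,t=pose(name,st)
    X=(np.atleast_2d(X)-t)@R
    return cv2.projectPoints(X.reshape(-1,1,3),np.zeros(3),np.zeros(3),K(c),np.array(c['distortion']))[0].reshape(-1,2)
def ray(name,uv,st=None):
    c=calibration(name);R,t=pose(name,st)
    p=cv2.undistortPoints(np.array(uv,float).reshape(-1,1,2),K(c),np.array(c['distortion'])).reshape(-1,2)
    d=np.c_[p,np.ones(len(p))]@R.T
    return t,d
def at_z(name,uv,z,st=None):
    t,d=ray(name,uv,st); return t+d*((z-t[2])/d[:,2])[:,None]
E
python3 - <<'E'
from h import *
print(tcp_to_grasp)
for n in ['scene','top']:
    im,d=capture(n); save(n+'0',im); np.savez(n+'0',im=im,d=d)
    c=calibration(n);print(n,c['vfov'],c['eye'],np.round(c['rotation'],3).tolist())
    for t in ['brush','control_box','sprayer','mug']:
        for r in trace(n,t): print(n,t,round(r['p'],2),r['extent'])
print(state()['time'])
E
```

```text
pics
0.0187
scene 55.69266905362467 [ 0.17001399 -0.83367853  0.43388248] [[0.9, -0.184, 0.396], [-0.437, -0.362, 0.823], [-0.008, -0.914, -0.406]]
scene brush 0.84 [337.4, 187.9, 366.2, 235.6]
scene brush 0.83 [281.7, 348.9, 324.2, 418.2]
scene brush 0.59 [287.8, 199.4, 312.6, 215.8]
scene control_box 0.68 [271.5, 197.4, 435.2, 326.3]
scene control_box 0.22 [270.9, 199.3, 432.8, 293.4]
scene sprayer 0.9 [411.2, 186.6, 488.2, 352.5]
scene sprayer 0.25 [336.3, 188.8, 366.8, 233.6]
scene mug 0.67 [286.5, 198.1, 312.2, 205.6]
scene mug 0.33 [271.3, 195.1, 434.6, 326.1]
top 44.82117939016266 [ 0.27474696 -0.14869145  1.3198063 ] [[0.053, -0.977, 0.205], [-0.999, -0.051, 0.014], [-0.003, -0.206, -0.979]]
top brush 0.73 [408.8, 308.1, 452.2, 346.0]
top brush 0.68 [286.0, 194.7, 353.8, 240.2]
top control_box 0.85 [244.4, 166.9, 401.5, 299.5]
top sprayer 0.96 [412.7, 189.5, 460.4, 241.7]
top sprayer 0.63 [241.5, 167.3, 400.5, 303.5]
top mug 0.59 [197.3, 209.2, 250.1, 249.1]
0.5
```

View pics/scene0.png

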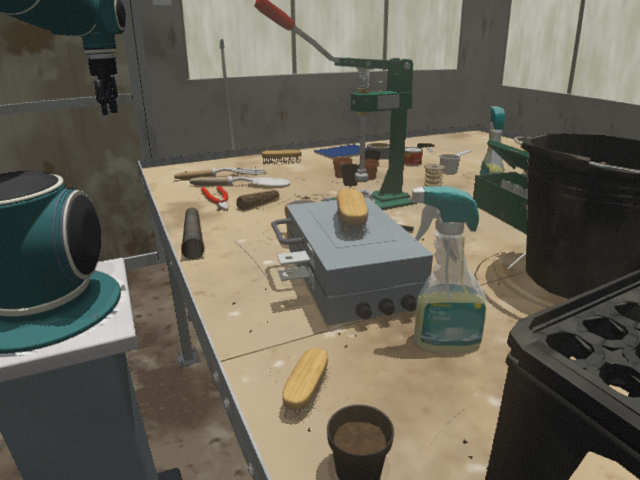

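View pics/top0.png

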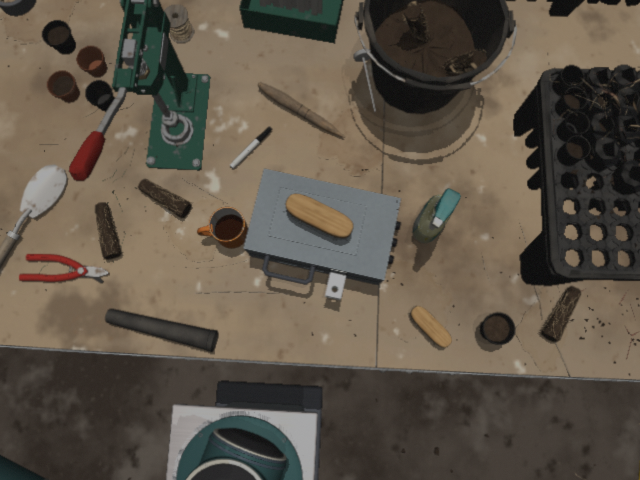

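The top view shows two brushes: one on the lid at (320,216) and one on the bench at (431,327). The one on the lid looks larger and matches "lying on the lid". I'll measure both and take an enlarged crop.

Run:
```python
from h import *
z=np.load('top0.npz');im,d=z['im'],z['d']
W=cloud('top',d)
m=(np.abs(W[...,2]-.113)<.006)
m[:160]=0;m[305:]=0;m[:,:235]=0;m[:,405:]=0
m=cv2.morphologyEx(m.astype(np.uint8),cv2.MORPH_OPEN,np.ones((5,5)))
n,l,s,c=cv2.connectedComponentsWithStats(m);k=1+np.argmax(s[1:,4]);P=W[l==k]
print('lid z',np.median(P[:,2]))
r=cv2.minAreaRect((P[:,:2]*1000).astype(np.float32));print(r,cv2.boxPoints(r).tolist())
for name,e,(lo,hi) in [('lid',(280,185,360,245),(.135,.18)),('bench',(400,300,460,350),(.02,.07))]:
    mm=np.zeros((480,640),bool);mm[e[1]:e[3],e[0]:e[2]]=1
    q=mm&(W[...,2]>lo)&(W[...,2]<hi);P=W[q];r=cv2.minAreaRect((P[:,:2]*1000).astype(np.float32));print(name,np.nanmax(P[:,2]),r)
cr=np.hstack([cv2.resize(im[160:310,240:410],None,fx=2.2,fy=2.2),cv2.resize(im[270:420,380:520],None,fx=2.2,fy=2.2)]);save('crop0',cr)
print(tcp_to_grasp, state()['ee_pos'],np.round(state()['eef_rot'],3).tolist())
```

```text
lid z 0.11187635906314664
((550.851806640625, -150.884521484375), (304.1662902832031, 182.99636840820312), 80.22399139404297) [[434.8590087890625, -285.2231750488281], [615.1981201171875, -316.2953796386719], [666.8446044921875, -16.545867919921875], [486.5054931640625, 14.526336669921875]]
lid 0.16566937943123272 ((556.4262084960938, -142.34210205078125), (149.3635711669922, 51.772586822509766), 65.56365966796875)
bench 0.04395182461813474 ((348.5724182128906, -398.23114013671875), (109.90882873535156, 38.327919006347656), 47.147438049316406)
0.0187 [0.18057597 0.65038243 0.23126225] [[-0.964, 0.268, -0.0], [0.268, 0.964, -0.0], [0.0, -0.0, -1.0]]
```

View pics/crop0.png

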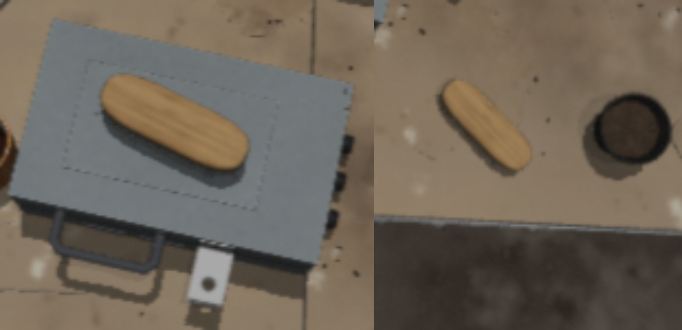

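The lid brush measures 149×52 mm across its top, and the bench one 110×38 mm. So the lid brush at (320,216) is the larger one and the one meant. Next I'll check obstacles on the way over.

Run:
```python
from h import *
for n in ['top','scene']:
    z=np.load(n+'0.npz');im,d=z['im'],z['d'];W=cloud(n,d)
    q=(W[...,2]>.2)&(W[...,0]<.9)&(W[...,0]>.25)&(W[...,1]>-.5)&(W[...,1]<.6)
    P=W[q]
    for y in np.arange(-.5,.6,.05):
        a=P[(P[:,1]>=y)&(P[:,1]<y+.05)]
        if len(a)>5: print(n,round(y,2),len(a),'x',a[:,0].min().round(3),a[:,0].max().round(3),'z',a[:,2].min().round(3),a[:,2].max().round(3))
W=cloud('top',np.load('top0.npz')['d'])
for uv in [(87,155),(100,120),(340,275),(335,285),(336,298),(310,278),(268,262),(444,205)]: print(uv,W[uv[1],uv[0]].round(3))
```

```text
top -0.5 361 x 0.82 0.9 z 0.211 0.274
top -0.45 544 x 0.566 0.899 z 0.201 0.279
top -0.4 999 x 0.524 0.833 z 0.2 0.281
top -0.35 465 x 0.787 0.841 z 0.201 0.281
top -0.3 437 x 0.797 0.886 z 0.201 0.276
top -0.25 220 x 0.833 0.9 z 0.201 0.27
top 0.15 2641 x 0.506 0.9 z 0.2 0.528
top 0.2 3177 x 0.505 0.9 z 0.2 0.53
scene -0.5 837 x 0.819 0.889 z 0.2 0.267
scene -0.45 2470 x 0.557 0.867 z 0.2 0.275
scene -0.4 2358 x 0.523 0.837 z 0.2 0.275
scene -0.35 683 x 0.788 0.843 z 0.2 0.275
scene -0.3 225 x 0.798 0.876 z 0.2 0.273
scene -0.25 36 x 0.839 0.899 z 0.252 0.265
scene 0.15 2589 x 0.508 0.9 z 0.2 0.517
scene 0.2 1306 x 0.506 0.899 z 0.2 0.518
(87, 155) [0.543 0.201 0.514]
(100, 120) [0.804 0.404 0.002]
(340, 275) [ 0.444 -0.193  0.09 ]
(335, 285) [ 0.421 -0.183  0.094]
(336, 298) [ 0.397 -0.188  0.06 ]
(310, 278) [ 0.432 -0.13   0.1  ]
(268, 262) [ 0.462 -0.039  0.097]
(444, 205) [ 0.566 -0.379  0.25 ]
```

Call:
servo_tool:
  plan:
    - [[0, 0, -0.14], [1.8, -4.5, 0], 100]
    - [[0, 0, -0.28], [3.6, -9, 0], 100]
    - [[0, 0, -0.42], [5.4, -13.5, 0], 100]
    - [[0, 0, -0.56], [7.2, -18, 0], 100]
    - [[0, 0, -0.7], [9, -22.5, 0], 100]
    - [[0, 0, -0.84], [10.8, -27, 0], 100]
    - [[0, 0, -0.98], [12.6, -31.5, 0], 100]
    - [[0, 0, -1.12], [14.4, -36, 0], 100]
    - [[0, 0, -1.26], [16.2, -40.5, 0], 100]
    - [[0, 0, -1.4], [18, -45, 0], 100]
    - [[0, 0, -1.54], [20.4, -49.3, 0], 100]
    - [[0, 0, -1.68], [22.8, -53.6, 0], 100]

```text
time: 1.7
ee_pos: [0.4089, 0.1125, 0.2319]
eef_rot: [[0.376, 0.927, 0.002], [0.927, -0.376, 0.0], [0.001, 0.001, -1.0]]
contact_force: [1.2, 1.2, 0.9]
finger_gap: 0.0853
```

Call:
servo_tool:
  plan:
    - [[0, 0, -0.01], [2.4, -4.3, 0], 100]
    - [[0, 0, -0.02], [4.9, -8.6, 0], 100]
    - [[0, 0, -0.03], [7.3, -12.8, 0], 100]
    - [[0, 0, -0.045], [9.8, -17.1, 0], 100]
    - [[0, 0, -0.045], [12.2, -21.4, 0], 100]
    - [[0, 0, -0.045], [14.7, -25.6, 0], 100]
    - [[0, 0, -0.045], [14.7, -25.6, 0], 100]

```text
time: 2.4
ee_pos: [0.5569, -0.1457, 0.23]
eef_rot: [[0.416, 0.91, -0.002], [0.91, -0.416, -0.0], [-0.001, -0.001, -1.0]]
contact_force: [-0.9, -0.2, -0.8]
finger_gap: 0.0852
```

Run:
```python
from h import *
s=state();im,d=capture('wrist');save('w1',im)
import pickle;pickle.dump((s,im,d),open('w1.pkl','wb'))
print(s['time'],s['ee_pos'],np.round(calibration('wrist')['T_tool_cam'],3).tolist())
W=cloud('wrist',d,s)
q=(W[...,2]>.135)&(W[...,2]<.175)&(np.abs(W[...,0]-.556)<.1)&(np.abs(W[...,1]+.142)<.1)
P=W[q];print(len(P),np.nanmedian(P[:,2]),cv2.minAreaRect((P[:,:2]*1000).astype(np.float32)))
```

```text
2.4 [ 0.5569438  -0.14570594  0.23000196] [[0.0, -0.953, -0.304, 0.078], [1.0, 0.0, 0.0, 0.002], [-0.0, -0.304, 0.953, -0.143], [0.0, 0.0, 0.0, 1.0]]
19932 0.15885634690577743 ((558.7252197265625, -141.66351318359375), (148.83949279785156, 51.28435516357422), 66.28101348876953)
```

View pics/w1.png

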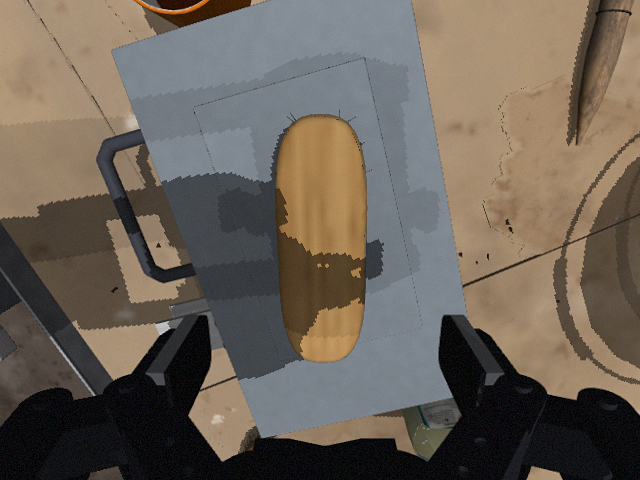

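The wrist view shows the wooden-backed brush at (322,238), with its long axis almost upright in the picture and the fingers either side of it. Descending.

Call:
servo_tool:
  plan:
    - [[0, 0, 0.005], [0.2, 0, -4.5], 100]
    - [[0, 0, 0.005], [0.2, 0, -8.5], 100]
    - [[0, 0, 0.005], [0.2, 0, -10.7], 100]
    - [[0, 0, 0.005], [0.2, 0, -10.7], 100]
    - [[0, 0, 0.005], [0.2, 0, -10.7], 30]
    - [[0, 0, 0.005], [0.2, 0, -10.7], 30]
    - [[0, 0, 0.005], [0.2, 0, -10.7], 30]
    - [[0, 0, 0.005], [0.2, 0, -10.7], 30]
    - [[0, 0, 0.005], [0.2, 0, -10.7], 30]
  force: 30

```text
time: 3.35
ee_pos: [0.5584, -0.1415, 0.1269]
eef_rot: [[0.408, 0.913, 0.003], [0.913, -0.408, -0.001], [0.001, 0.003, -1.0]]
contact_force: [-2.0, 2.7, 7.7]
finger_gap: 0.055
```

Run:
```python
from h import *
for n in ['top','scene']:
    W=cloud(n,np.load(n+'0.npz')['d'])
    q=(W[...,2]>.015)&(W[...,0]>.3)&(W[...,0]<.68)&(W[...,1]>-.48)&(W[...,1]<-.305)
    P=W[q]
    for z in np.arange(0,.28,.04):
        a=P[(P[:,2]>=z)&(P[:,2]<z+.04)&(P[:,0]>.45)]
        if len(a)>5: print(n,round(z,2),len(a),'x',np.percentile(a[:,0],[1,99]).round(3),'y',np.percentile(a[:,1],[1,99]).round(3))
    q=(W[...,2]>.02)&(W[...,0]>.4)&(W[...,0]<.68)&(W[...,1]>.02)&(W[...,1]<.18)&(W[...,2]<.1);P=W[q]
    print('mug',np.percentile(P[:,0],[1,99]),np.percentile(P[:,1],[1,99]))
```

```text
top 0.0 160 x [0.484 0.61 ] y [-0.396 -0.307]
top 0.04 231 x [0.493 0.626] y [-0.411 -0.307]
top 0.08 487 x [0.543 0.632] y [-0.421 -0.306]
top 0.12 56 x [0.562 0.626] y [-0.451 -0.307]
top 0.16 61 x [0.533 0.586] y [-0.374 -0.362]
top 0.2 72 x [0.525 0.607] y [-0.411 -0.357]
top 0.24 560 x [0.526 0.598] y [-0.407 -0.358]
mug [0.50402052 0.60531628] [0.02054952 0.17796193]
scene 0.0 1445 x [0.486 0.618] y [-0.438 -0.305]
scene 0.04 2131 x [0.539 0.621] y [-0.437 -0.305]
scene 0.08 2353 x [0.543 0.619] y [-0.433 -0.305]
scene 0.12 870 x [0.557 0.605] y [-0.417 -0.379]
scene 0.16 950 x [0.534 0.597] y [-0.415 -0.366]
scene 0.2 1534 x [0.526 0.598] y [-0.416 -0.366]
scene 0.24 556 x [0.525 0.592] y [-0.409 -0.362]
mug [0.5035411  0.57857275] [0.05550029 0.12397177]
```

Call:
servo_tool:
  plan:
    - [[0, 0, 0.005], [0, 0, 2.5], 30]
    - [[0, 0, 0.1], [-2, 0, 6], 30]
    - [[0, 0, 0.2], [-6.5, -1, 7], 30]
    - [[0, 0, 0.3], [-11.3, -2, 7], 30]
    - [[0, 0, 0.41], [-11.3, -6.5, 7], 30]
    - [[0, 0, 0.41], [-11.3, -11, 7], 30]
    - [[0, 0, 0.41], [-11.3, -15.5, 7], 30]
    - [[0, 0, 0.41], [-11.3, -20, 7], 30]
    - [[0, 0, 0.41], [-11.3, -24.8, 7], 30]
    - [[0, 0, 0.41], [-11.3, -24.8, 4], 30]
    - [[0, 0, 0.41], [-11.3, -24.8, 0], 30]
    - [[0, 0, 0.41], [-11.3, -24.8, -4], 30]

```text
time: 4.55
ee_pos: [0.4449, -0.3904, 0.0848]
eef_rot: [[0.011, 1.0, 0.002], [1.0, -0.011, -0.002], [-0.002, 0.002, -1.0]]
contact_force: [0.2, -0.1, -0.7]
finger_gap: 0.055
```

Run:
```python
from h import *
s=state();im,d=capture('scene');save('s2',im[150:450,200:550]);print(s['time'],s['ee_pos'],s['contact_force'],s['finger_gap'])
W=cloud('scene',d);q=(np.abs(W[...,0]-.445)<.08)&(np.abs(W[...,1]+.39)<.1)&(W[...,2]>.04)&(W[...,2]<.14)
print(np.nanpercentile(W[q],[1,50,99],axis=0))
```

```text
4.55 [ 0.44490914 -0.39042275  0.08475261] [ 0.17099006 -0.10179563 -0.67941918] 0.05496799208484887
[[ 0.3941487  -0.46631443  0.07042663]
 [ 0.43741839 -0.40708048  0.11484636]
 [ 0.52137713 -0.29641634  0.13906908]]
```

View pics/s2.png

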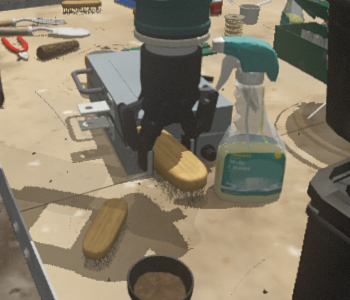

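Call:
servo_tool:
  plan:
    - [[0, 0, 0], [0, 0, -3.5], 30]
    - [[0, 0, 0], [0, 0, -6], 30]
    - [[0, 0, 0], [0, 0, -7], 30]
    - [[0, 0, 0], [0, 0, -7], 30]
    - [[0, 0, 0], [0, 0, -7], 30]

```text
time: 5.1
ee_pos: [0.4453, -0.3902, 0.0163]
eef_rot: [[0.01, 1.0, 0.001], [1.0, -0.01, -0.001], [-0.001, 0.002, -1.0]]
contact_force: [0.4, 0.1, -0.4]
finger_gap: 0.0545
```

Call:
servo_tool:
  plan:
    - [[0, 0, 0], [0, 0, -0.2], 30]
    - [[0, 0, 0], [0, 0, -0.2], 82]
    - [[0, 0, 0], [0, 0, -0.2], 82]
    - [[0, 0, 0], [0, 0, -0.2], 82]
    - [[0, 0, 0], [0, 0, 3], 82]
    - [[0, 0, 0], [0, 0, 8], 82]
    - [[0, 0, 0], [0, 0, 13], 82]
    - [[0, 0, 0], [0, 0, 18], 82]

```text
time: 5.9
ee_pos: [0.4443, -0.3893, 0.1965]
eef_rot: [[0.01, 1.0, -0.0], [1.0, -0.01, -0.0], [-0.0, -0.0, -1.0]]
contact_force: [0.6, -0.9, 0.6]
finger_gap: 0.0705
```

Run:
```python
from h import *
s=state();im,d=capture('wrist');save('w3',im);im2,d2=capture('scene');save('s3',im2[150:450,200:550])
import pickle;pickle.dump((s,im,d),open('w3.pkl','wb'))
W=cloud('wrist',d,s)
q=(W[...,2]>.035)&(W[...,2]<.06)&(np.abs(W[...,0]-.445)<.06)&(np.abs(W[...,1]+.39)<.1);P=W[q]
print(s['time'],len(P),np.nanmedian(P[:,2]),cv2.minAreaRect((P[:,:2]*1000).astype(np.float32)))
```

```text
5.9 12146 0.04619140716942091 ((435.6406555175781, -370.607421875), (181.2792510986328, 101.26069641113281), 75.80873107910156)
```

View pics/s3.png

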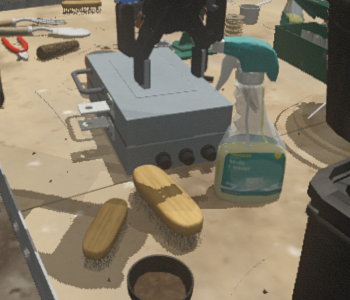

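View pics/w3.png

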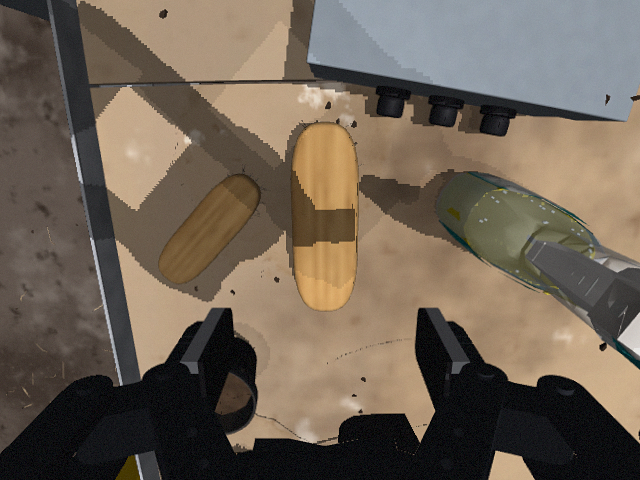

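The brush lies on the bench, bristles down, at (325,215) in the wrist view, with its top at 46 mm. Next I'll refine the box pose and the handle bar.

Run:
```python
from h import *
import pickle
s,im,d=pickle.load(open('w1.pkl','rb'))
W=cloud('wrist',d,s)
# bar straight part: pixel centre line between (105,175) and (150,265)
g=im.astype(int).sum(2)
for v in range(165,265,10):
    r=W[v]; 
    q=(r[:,2]>.07)&(r[:,2]<.107)&(np.arange(640)<230)&(np.arange(640)>70)
    u=np.where(q)[0]
    if len(u): print(v,u.min(),u.max(),r[u[:12]].round(3).tolist()[0:12:3])
# lid top plane, edges
q=(np.abs(W[...,2]-np.nanmedian(W[300,240:270,2]))<.006)
m=cv2.morphologyEx(q.astype(np.uint8),cv2.MORPH_OPEN,np.ones((5,5)));n,l,st,c=cv2.connectedComponentsWithStats(m);k=1+np.argmax(st[1:,4]);P=W[l==k]
print('lid z',np.median(P[:,2]))
from scipy.spatial import ConvexHull
print(cv2.minAreaRect((P[:,:2]*1000).astype(np.float32)))
save('m1',(l==k).astype(np.uint8)[...,None].repeat(3,2)*255)
```

```text
165 98 113 [[0.436, -0.04, 0.101], [0.438, -0.041, 0.099], [0.439, -0.042, 0.099], [0.441, -0.043, 0.099]]
175 102 118 [[0.435, -0.047, 0.101], [0.437, -0.048, 0.102], [0.439, -0.049, 0.101], [0.441, -0.05, 0.1]]
185 107 122 [[0.434, -0.054, 0.1], [0.436, -0.055, 0.101], [0.438, -0.056, 0.101], [0.44, -0.057, 0.101]]
195 110 126 [[0.431, -0.061, 0.099], [0.433, -0.062, 0.099], [0.436, -0.063, 0.1], [0.438, -0.064, 0.101]]
205 115 130 [[0.431, -0.069, 0.1], [0.433, -0.07, 0.1], [0.435, -0.071, 0.1], [0.437, -0.072, 0.1]]
215 119 135 [[0.429, -0.076, 0.099], [0.432, -0.077, 0.101], [0.434, -0.078, 0.1], [0.436, -0.079, 0.101]]
225 123 138 [[0.427, -0.084, 0.098], [0.431, -0.084, 0.102], [0.433, -0.085, 0.101], [0.434, -0.086, 0.1]]
235 128 142 [[0.428, -0.091, 0.101], [0.43, -0.092, 0.101], [0.432, -0.093, 0.102], [0.433, -0.094, 0.1]]
245 132 146 [[0.426, -0.099, 0.1], [0.428, -0.1, 0.101], [0.431, -0.101, 0.101], [0.431, -0.102, 0.098]]
255 137 151 [[0.425, -0.107, 0.1], [0.427, -0.108, 0.1], [0.43, -0.109, 0.101], [0.43, -0.11, 0.099]]
lid z 0.11169770127841241
((552.149169921875, -151.13462829589844), (305.0898742675781, 183.05506896972656), 80.38020324707031)
```

View pics/m1.png

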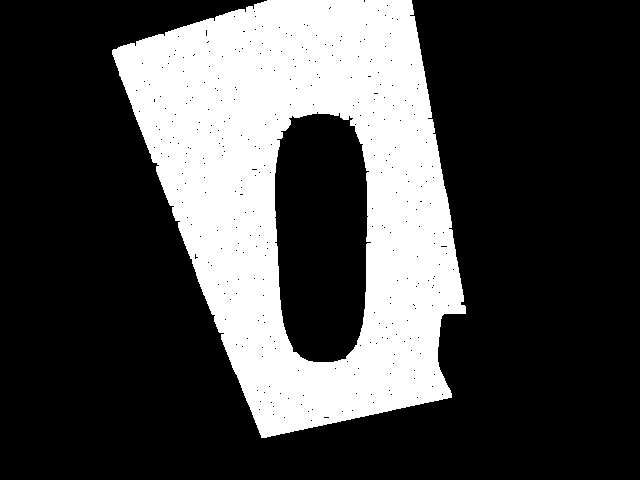

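Call:
servo_tool:
  plan:
    - [[0, 0, -0.1], [-0.2, 4.5, 0], 35]
    - [[0, 0, -0.158], [-0.3, 9, 0], 35]
    - [[0, 0, -0.158], [-0.5, 13.5, 0], 35]
    - [[0, 0, -0.158], [-0.6, 18, 0], 35]
    - [[0, 0, -0.158], [-0.8, 22.5, 0], 35]
    - [[0, 0, -0.158], [-1, 27, 0], 35]
    - [[0, 0, -0.158], [-1.1, 31, 0], 35]
    - [[0, 0, -0.158], [-1.1, 31, -2], 35]
    - [[0, 0, -0.158], [-1.1, 31, -4], 35]
    - [[0, 0, -0.158], [-1.1, 31, -4], 35]

```text
time: 7.0
ee_pos: [0.4326, -0.079, 0.152]
eef_rot: [[0.166, 0.986, -0.003], [0.986, -0.166, 0.001], [0.0, -0.003, -1.0]]
contact_force: [-0.1, 0.8, 0.7]
finger_gap: 0.03
```

Run:
```python
from h import *
s=state();im,d=capture('wrist');save('w4',im);print(s['time'],s['ee_pos'],np.round(s['eef_rot'],3).tolist(),s['finger_gap'],s['joints'])
W=cloud('wrist',d,s)
q=(W[...,2]>.09)&(W[...,2]<.107)&(W[...,0]<.447)&(W[...,0]>.42)&(W[...,1]>-.12)&(W[...,1]<-.04)
P=W[q];print(len(P));a=np.polyfit(P[:,1],P[:,0],1);print(a,np.polyval(a,-.08),np.median(P[:,2]))
im2,d2=capture('scene');save('s4',im2[150:450,200:550])
```

```text
7.0 [ 0.43261472 -0.07900733  0.15200653] [[0.166, 0.986, -0.003], [0.986, -0.166, 0.001], [0.0, -0.003, -1.0]] 0.03001285901474304 [-2.38642731e-01 -3.87631885e-01  2.02337782e+00 -1.73671820e-05
  1.50899934e+00 -7.14594295e-02]
2677
[0.17191053 0.44633513] 0.43258228894958717 0.10014216106285923
```

View pics/w4.png

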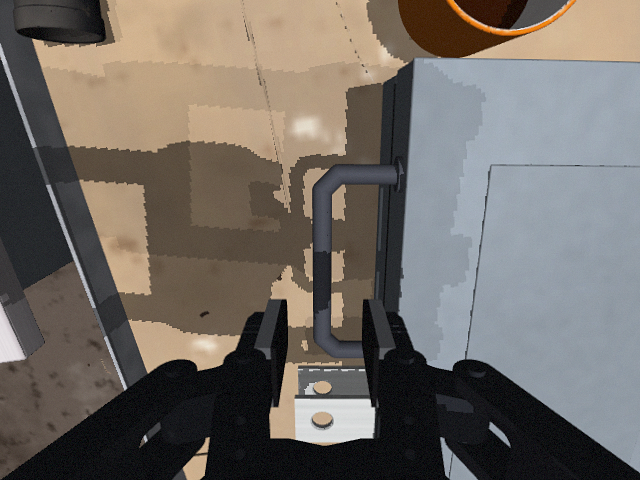

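View pics/s4.png

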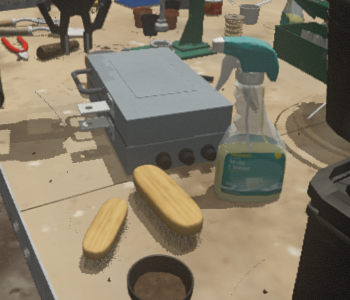

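Bar (322,255) sits centred between the fingers. Descend and grip.

Call:
servo_tool:
  plan:
    - [[0, 0, 0], [0, 0, -4], 35]
    - [[0, 0, 0], [0, 0, -7.6], 35]
    - [[0, 0, 0], [0, 0, -7.6], 35]
    - [[0, 0, 0], [0, 0, -7.6], 0]
    - [[0, 0, 0], [0, 0, -7.6], 0]
    - [[0, 0, 0], [0, 0, -7.6], 0]
    - [[0, 0, 0], [0, 0, -7.6], 0]
    - [[0, 0, 0], [0, 0, -7.6], 0]
  force: 25

```text
time: 7.9
ee_pos: [0.4312, -0.0794, 0.0799]
eef_rot: [[0.167, 0.986, -0.007], [0.986, -0.167, 0.001], [-0.0, -0.007, -1.0]]
contact_force: [-36.0, 5.2, 9.6]
finger_gap: 0.0092
```

Run:
```python
from h import *
s=state();print(s['joints'].round(3) if hasattr(s['joints'],'round') else s['joints'])
# arc: commanded shift in world (cm) as lid angle a
y=-.169; bx=np.array([np.cos(y),np.sin(y)])
r=np.hypot(.22,.034);p0=np.arctan2(.034,-.22)
for a in np.arange(0.1,1.56,.1):
    p=p0-a; X=r*np.cos(p)+.22; Z=r*np.sin(p)-.034
    print(round(a,2),(bx*X*100).round(1),round(Z*100,1))
```

```text
[-2.400e-01 -3.380e-01  2.107e+00 -1.000e-03  1.380e+00 -7.100e-02]
0.1 [ 0.4 -0.1] 2.2
0.2 [ 1.1 -0.2] 4.3
0.3 [ 2.  -0.3] 6.3
0.4 [ 3.  -0.5] 8.3
0.5 [ 4.3 -0.7] 10.1
0.6 [ 5.7 -1. ] 11.8
0.7 [ 7.3 -1.2] 13.4
0.8 [ 9.  -1.5] 14.8
0.9 [10.8 -1.8] 15.9
1.0 [12.8 -2.2] 16.9
1.1 [14.8 -2.5] 17.7
1.2 [17.  -2.9] 18.3
1.3 [19.1 -3.3] 18.7
1.4 [21.3 -3.6] 18.9
1.5 [23.5 -4. ] 18.8
```

Call:
servo_tool:
  plan:
    - [[0, 0, 0], [-0.2, 0, 0], 0]
    - [[0, 0, 0], [-0.1, 0, 1.1], 0]
    - [[0, 0, 0], [0.2, -0.1, 2.2], 0]
    - [[0, 0, 0], [0.9, -0.2, 4.3], 0]
    - [[0, 0, 0], [1.8, -0.3, 6.3], 0]
    - [[0, 0, 0], [2.8, -0.5, 8.3], 0]
    - [[0, 0, 0], [4.1, -0.7, 10.1], 0]
    - [[0, 0, 0], [5.5, -1, 11.8], 0]
    - [[0, 0, 0], [7.1, -1.2, 13.4], 0]
    - [[0, 0, 0], [8.8, -1.5, 14.8], 0]
    - [[0, 0, 0], [10.6, -1.8, 15.9], 0]
    - [[0, 0, 0], [12.6, -2.2, 16.9], 0]

```text
time: 9.1
ee_pos: [0.5607, -0.1017, 0.2522]
eef_rot: [[0.167, 0.986, 0.004], [0.986, -0.167, -0.0], [0.0, 0.004, -1.0]]
contact_force: [-2.2, 5.6, 2.7]
finger_gap: 0.0087
```

Call:
servo_tool:
  plan:
    - [[0, 0, 0], [1, -0.15, 0.4], 0]
    - [[0, 0, 0], [2, -0.3, 0.8], 0]
    - [[0, 0, 0], [3.1, -0.5, 1.1], 0]
    - [[0, 0, 0], [4.2, -0.7, 1.4], 0]
    - [[0, 0, 0], [5.2, -0.9, 1.6], 0]
    - [[0, 0, 0], [6.3, -1.1, 1.8], 0]
    - [[0, 0, 0], [7.4, -1.3, 1.9], 0]
    - [[0, 0, 0], [8.5, -1.4, 2], 0]
    - [[0, 0, 0], [9.3, -1.6, 2], 0]
    - [[0, 0, 0], [9.8, -1.7, 2], 0]
    - [[0, 0, 0], [9.8, -1.7, 2], 0]
    - [[0, 0, 0], [9.8, -1.7, 2], 0]

```text
time: 10.3
ee_pos: [0.6575, -0.1182, 0.2683]
eef_rot: [[0.167, 0.986, -0.001], [0.986, -0.167, 0.001], [0.001, -0.001, -1.0]]
contact_force: [-9.5, 5.9, 8.6]
finger_gap: 0.0088
```

Run:
```python
from h import *
im2,d2=capture('scene');save('s5',cv2.resize(im2[100:350,220:520],None,fx=2.4,fy=2.4))
```

```text
(no output)
```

View pics/s5.png

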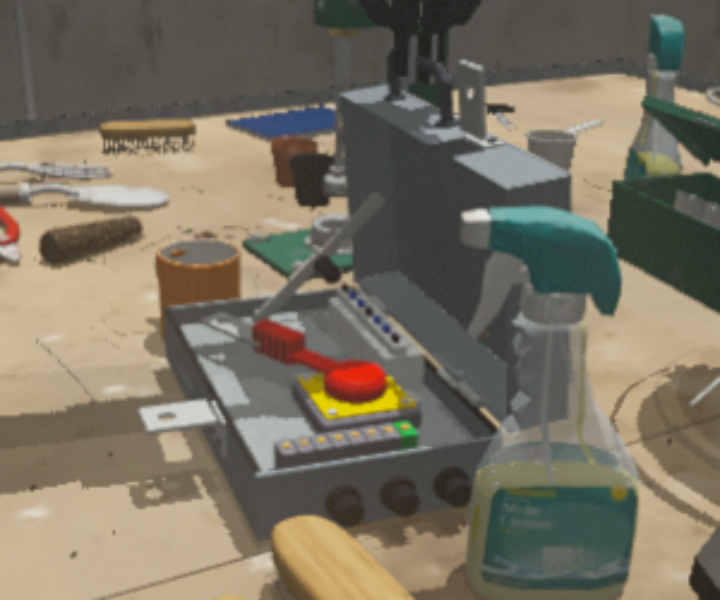

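The lid stands upright and the stay is nearly straight, with its knob at (328,268). A small push against the stop, then release and rise.

Call:
servo_tool:
  plan:
    - [[0, 0, 0], [0.2, 0, 0], 0]
    - [[0, 0, 0], [0.3, 0, 0], 0]
    - [[0, 0, 0], [0.3, 0, 0], 0]
    - [[0, 0, 0], [0.1, 0, 0], 30]
    - [[0, 0, 0], [-0.1, 0, 0], 30]
    - [[0, 0, 0], [-0.1, 0, 0], 30]
    - [[0, 0, 0], [-0.1, 0, 2], 30]
    - [[0, 0, 0], [-0.1, 0, 5], 30]
    - [[0, 0, 0], [-0.1, 0, 8], 30]
    - [[0, 0, 0], [-0.1, 0, 9], 30]

```text
time: 11.35
ee_pos: [0.6571, -0.1188, 0.3607]
eef_rot: [[0.167, 0.986, 0.004], [0.986, -0.167, -0.001], [-0.0, 0.004, -1.0]]
contact_force: [-0.2, 1.1, 0.7]
finger_gap: 0.0254
```

Run:
```python
from h import *
s=state();print(s['time'],s['ee_pos'],s['contact_force'])
im2,d2=capture('scene');save('s6',cv2.resize(im2[100:350,220:520],None,fx=2.4,fy=2.4));np.savez('s6',im=im2,d=d2)
for t in ['stay_knob','lever_grip','lever','stay']:
    for r in trace('scene',t): print(t,round(r['p'],2),r['extent'])
```

```text
11.35 [ 0.65706494 -0.11876069  0.36071219] [-0.21752965  1.05066745  0.70609455]
stay_knob 0.71 [323.8, 177.5, 378.3, 234.3]
lever_grip 0.93 [302.4, 230.7, 380.7, 270.4]
lever_grip 0.29 [276.4, 117.8, 457.3, 328.4]
lever 0.76 [305.8, 226.2, 382.0, 268.3]
stay 0.5 [352.6, 175.2, 382.4, 207.3]
```

View pics/s6.png

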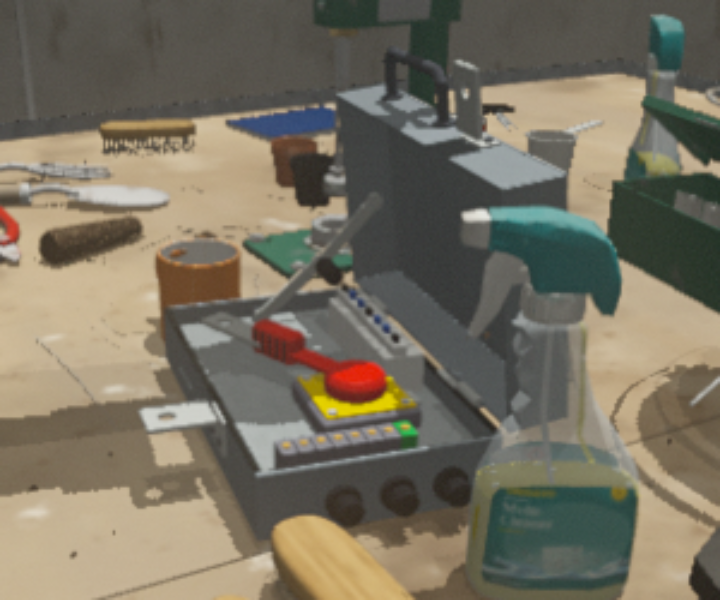

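Run:
```python
from h import *
z=np.load('s6.npz');W=cloud('scene',z['d']);im=z['im']
c=np.array([.5515,-.151]);y=-.169
R=np.array([[np.cos(y),-np.sin(y)],[np.sin(y),np.cos(y)]])
def box(p): return np.r_[(p[:2]-c)@R,p[2]]
for u,v in [(356,211),(357,213),(354,210),(376,183),(370,192),(365,199),(340,221),(333,226),(328,231)]:
    print((u,v),im[v,u],(box(W[v,u])*1000).round(0))
save('s6c',cv2.resize(im[170:245,310:390],None,fx=8,fy=8,interpolation=cv2.INTER_NEAREST))
q=np.zeros((480,640),bool);q[110:180,360:460]=1
# lid inner/outer plane for angle: points on outside not visible; use inner skirt left face? fit lid edges
B=np.c_[(W.reshape(-1,3)[:,:2]-c)@R,W.reshape(-1,3)[:,2]].reshape(480,640,3)
for v in range(190,240,10): print([tuple((B[v,u]*1000).round(0)) for u in (372,380,400)])
```

```text
(356, 211) [51 45 39] [ 43.  90. 103.]
(357, 213) [47 44 34] [45. 89. 99.]
(354, 210) [49 43 41] [ 43. 104. 101.]
(376, 183) [85 84 80] [100. 126. 147.]
(370, 192) [85 83 80] [ 87. 125. 129.]
(365, 199) [83 81 77] [ 74. 122. 116.]
(340, 221) [87 86 78] [ 20. 128.  69.]
(333, 226) [92 92 84] [  4. 126.  60.]
(328, 231) [87 87 80] [ -7. 128.  49.]
[(np.float64(91.0), np.float64(126.0), np.float64(133.0)), (np.float64(120.0), np.float64(150.0), np.float64(123.0)), (np.float64(124.0), np.float64(57.0), np.float64(151.0))]
[(np.float64(102.0), np.float64(151.0), np.float64(101.0)), (np.float64(120.0), np.float64(148.0), np.float64(100.0)), (np.float64(127.0), np.float64(61.0), np.float64(128.0))]
[(np.float64(103.0), np.float64(151.0), np.float64(77.0)), (np.float64(122.0), np.float64(149.0), np.float64(76.0)), (np.float64(128.0), np.float64(61.0), np.float64(106.0))]
[(np.float64(93.0), np.float64(125.0), np.float64(64.0)), (np.float64(107.0), np.float64(113.0), np.float64(67.0)), (np.float64(132.0), np.float64(66.0), np.float64(82.0))]
[(np.float64(54.0), np.float64(28.0), np.float64(84.0)), (np.float64(79.0), np.float64(45.0), np.float64(74.0)), (np.float64(124.0), np.float64(46.0), np.float64(68.0))]
```

View pics/s6c.png

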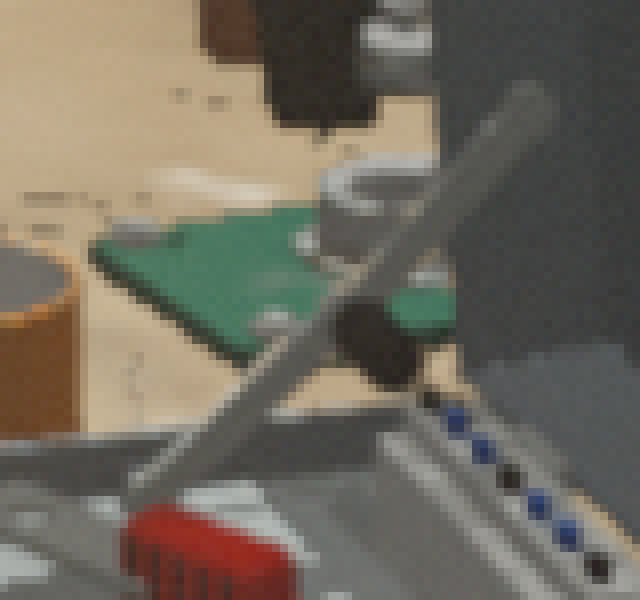

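The stay crop shows the joint hanging below the straight line between its ends (lower link about 36°, upper about 50°), so it is sagged and locked. The lid leans at about 1.45 rad. Next, over to the lever.

Call:
servo_tool:
  plan:
    - [[0, 0, 0], [-4, -0.3, 0], 55]
    - [[0, 0, 0.1], [-8, -0.6, 0], 55]
    - [[0, 0, 0.2], [-10.7, -0.8, -3], 55]
    - [[0, 0, 0.26], [-10.7, -0.8, -8], 55]
    - [[0, 0, 0.26], [-10.7, -0.8, -13], 55]
    - [[0, 0, 0.26], [-10.7, -0.8, -13], 55]
    - [[0, 0, 0.26], [-10.7, -0.8, -13], 55]

```text
time: 12.3
ee_pos: [0.5494, -0.1265, 0.2276]
eef_rot: [[-0.092, 0.996, -0.001], [0.996, 0.092, 0.0], [0.001, -0.001, -1.0]]
contact_force: [-0.1, -0.7, 1.0]
finger_gap: 0.0469
```

```bash
cat >> h.py <<'E'
cB=np.array([.5515,-.151]);yB=-.169
RB=np.array([[np.cos(yB),-np.sin(yB)],[np.sin(yB),np.cos(yB)]])
def box(W): return np.concatenate([(W[...,:2]-cB)@RB,W[...,2:]],-1)
def world(b): b=np.atleast_2d(b);return np.c_[b[:,:2]@RB.T+cB,b[:,2]]
E
python3 - <<'E'
from h import *
import pickle
s=state();im,d=capture('wrist');save('w7',im);pickle.dump((s,im,d),open('w7.pkl','wb'))
print(s['time'],s['ee_pos'],np.round(s['eef_rot'],3).tolist())
B=box(cloud('wrist',d,s))*1000
red=(im[...,0]>110)&(im[...,1]<60)&(im[...,2]<60)
q=red&(B[...,2]>80)&(B[...,2]<95)&(B[...,1]>-5)
P=B[q];print(len(P),np.median(P,axis=0),cv2.minAreaRect(P[:,:2].astype(np.float32)))
E
```

```text
12.3 [ 0.54939584 -0.12653089  0.2276032 ] [[-0.092, 0.996, -0.001], [0.996, 0.092, 0.0], [0.001, -0.001, -1.0]]
1386 [-22.88828273  19.68235751  86.98323604] ((-21.990543365478516, 18.19734764099121), (19.257305145263672, 46.05607223510742), 26.828325271606445)
```

View pics/w7.png

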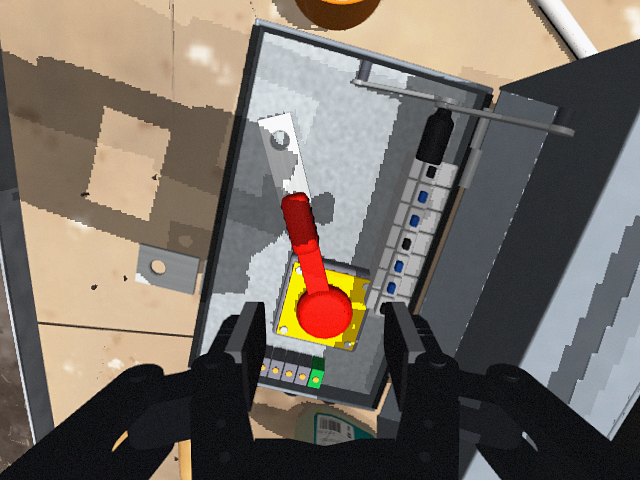

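Run:
```python
from h import *
import pickle
s,im,d=pickle.load(open('w7.pkl','rb'))
# holes via known heights
print('box_hole',box(at_z('wrist',[(158,267.5)],.0615,s))*1000, 'lever_hole',box(at_z('wrist',[(280,139)],.075,s))*1000)
W=cloud('wrist',d,s);B=box(W)*1000
print(B[280,170],B[160,292], B[135,434],B[100,440])
A=world([[.015,-.055,0]])[0];print('axis',A)
g=np.array([.5329,-.1294])
for t in np.arange(0,1.15,.14).tolist()+[1.103]:
    c,s_=np.cos(t),np.sin(t);v=g-A[:2];print(round(t,3),((np.array([c*v[0]-s_*v[1],s_*v[0]+c*v[1]])-v)*100).round(2))
```

```text
box_hole [[-128.22655043  -53.94021837   61.5       ]] lever_hole [[-51.55724636  74.90301816  75.        ]]
[-117.01946915  -62.96133497   60.78142354] [-39.75291626  62.35516085  73.20752082] [ 46.74240516 105.61401952 105.55555172] [ 44.55448716 127.47801034 100.52220887]
axis [ 0.55703548 -0.20773939  0.        ]
0.0 [0. 0.]
0.14 [-1.07 -0.41]
0.28 [-2.07 -0.97]
0.42 [-2.98 -1.67]
0.56 [-3.79 -2.48]
0.7 [-4.48 -3.4 ]
0.84 [-5.03 -4.4 ]
0.98 [-5.44 -5.47]
1.12 [-5.69 -6.59]
1.103 [-5.67 -6.46]
```

Call:
servo_tool:
  plan:
    - [[0, 0, 0.1], [-0.8, -0.1, 0], 55]
    - [[0, 0, 0.206], [-1.7, -0.3, -2], 55]
    - [[0, 0, 0.206], [-1.7, -0.3, -7], 55]
    - [[0, 0, 0.206], [-1.7, -0.3, -12], 55]
    - [[0, 0, 0.206], [-1.7, -0.3, -16.3], 55]
    - [[0, 0, 0.206], [-1.7, -0.3, -16.3], 55]

```text
time: 12.95
ee_pos: [0.5314, -0.1292, 0.0615]
eef_rot: [[-0.294, 0.956, -0.005], [0.956, 0.294, 0.001], [0.003, -0.004, -1.0]]
contact_force: [-0.5, -0.0, 0.5]
finger_gap: 0.0469
```

Run:
```python
from h import *
s=state();im,d=capture('wrist');save('w8',im);print(s['time'],s['ee_pos'],s['contact_force'])
```

```text
12.95 [ 0.53143094 -0.12921574  0.06149379] [-0.49704063 -0.0177366   0.5244936 ]
```

View pics/w8.png

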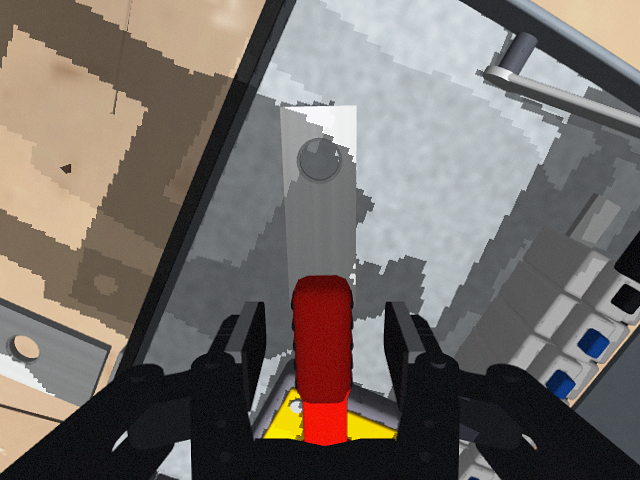

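Fingers straddle the grip at (322,340); closing.

Call:
servo_tool:
  plan:
    - [[0, 0, 0], [0.1, 0, 0], 0]
    - [[0, 0, 0], [0.1, 0, 0], 0]
    - [[0, 0, 0], [0.1, 0, 0], 0]
    - [[0, 0, 0], [0.1, 0, 0], 0]
  force: 30

```text
time: 13.4
ee_pos: [0.5353, -0.1302, 0.0682]
eef_rot: [[-0.293, 0.956, 0.005], [0.956, 0.293, -0.002], [-0.003, 0.004, -1.0]]
contact_force: [-3.3, -0.8, 10.3]
finger_gap: 0.0195
```

Call:
servo_tool:
  plan:
    - [[0, 0, 0.14], [-1.07, -0.41, 0], 0]
    - [[0, 0, 0.28], [-2.07, -0.97, 0], 0]
    - [[0, 0, 0.42], [-2.98, -1.67, 0], 0]
    - [[0, 0, 0.56], [-3.79, -2.48, 0], 0]
    - [[0, 0, 0.7], [-4.48, -3.4, 0], 0]
    - [[0, 0, 0.84], [-5.03, -4.4, 0], 0]
    - [[0, 0, 0.98], [-5.44, -5.47, 0], 0]
    - [[0, 0, 1.04], [-5.56, -5.95, 0], 0]
    - [[0, 0, 1.08], [-5.64, -6.28, 0], 0]
    - [[0, 0, 1.08], [-5.64, -6.28, 0], 0]
    - [[0, 0, 1.08], [-5.64, -6.28, 0], 0]

```text
time: 14.5
ee_pos: [0.4785, -0.1925, 0.0681]
eef_rot: [[-0.982, 0.191, 0.004], [0.191, 0.982, -0.001], [-0.004, 0.0, -1.0]]
contact_force: [-6.0, 8.7, 15.4]
finger_gap: 0.0195
```

Run:
```python
from h import *
s=state();im,d=capture('wrist');save('w9',im);import pickle;pickle.dump((s,im,d),open('w9.pkl','wb'))
print(s['time'],box(np.array(s['ee_pos']))*1000, np.degrees(np.arctan2(-s['eef_rot'][1][1],-s['eef_rot'][0][1]))-np.degrees(yB))
```

```text
14.5 [-64.9677646  -53.15428504  68.09307965] -91.31499298597572
```

View pics/w9.png

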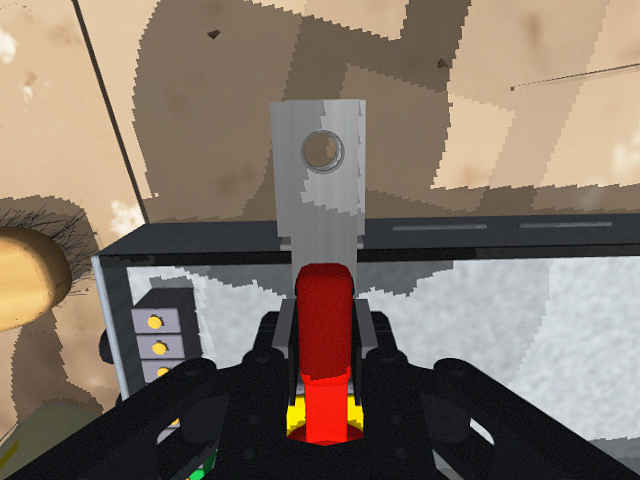

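Run:
```python
from h import *
import pickle
s,im,d=pickle.load(open('w9.pkl','rb'))
save('w9c',cv2.resize(im[80:250,240:400],None,fx=4,fy=4,interpolation=cv2.INTER_CUBIC)[:600])
B=box(cloud('wrist',d,s))*1000
for p in [(200,320),(200,275),(200,362),(151,323)]: print(p,B[p])
print(box(at_z('wrist',[(323,151)],.075,s))*1000)
# predicted pixel of box hole
for b in [(-.130,-.055,.0615),(-.1282,-.0539,.0615),(-.130,-.055,.075)]: print(b,proj('wrist',world([b]),s))
```

```text
(200, 320) [-112.91682495  -53.98587579   73.43990815]
(200, 275) [-97.87310948 -79.42951144  -0.80558842]
(200, 362) [-109.84946671  -38.10124611   60.58246678]
(151, 323) [-123.30999998  -52.88895856    0.34682905]
[[-129.85143684  -52.52712396   75.        ]]
(-0.13, -0.055, 0.0615) [[316.33709884 147.45086802]]
(-0.1282, -0.0539, 0.0615) [[319.47162639 152.38178699]]
(-0.13, -0.055, 0.075) [[315.57829044 150.72048599]]
```

View pics/w9c.png

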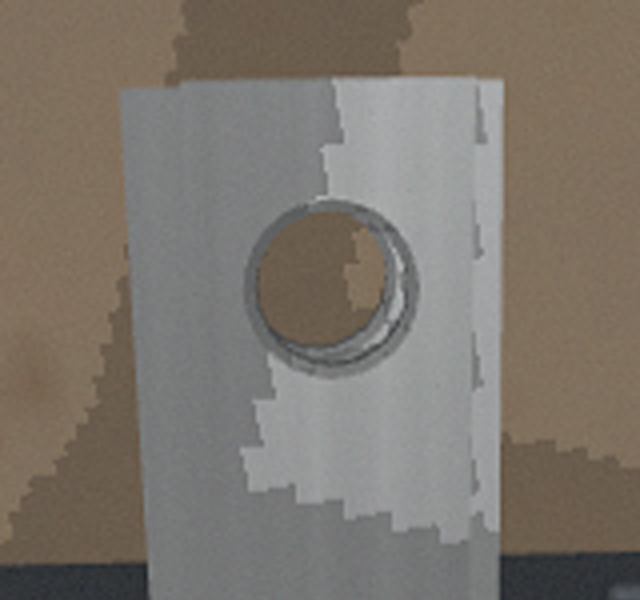

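The tongue hole shows about 1 mm to the left of the lug hole (lug hole at (323,151)), so a trim of about 0.01 rad, then release.

Call:
servo_tool:
  plan:
    - [[0, 0, 0.012], [0, -0.1, 0], 0]
    - [[0, 0, 0.012], [0, -0.1, 0], 0]
    - [[0, 0, 0.012], [0, -0.1, 0], 50]
    - [[0, 0, 0.012], [0, -0.1, 0], 50]
    - [[0, 0, 0.012], [0, -0.1, 0], 50]
    - [[0, 0, 0.012], [0, -0.1, 3], 50]
    - [[0, 0, 0.012], [0, -0.1, 8], 50]
    - [[0, 0, 0.012], [0, -0.1, 11], 50]
    - [[0, 0, 0.012], [0, -0.1, 11], 50]

```text
time: 15.45
ee_pos: [0.4787, -0.1941, 0.1795]
eef_rot: [[-0.984, 0.18, 0.006], [0.18, 0.984, -0.003], [-0.007, -0.002, -1.0]]
contact_force: [-0.7, 0.2, -0.6]
finger_gap: 0.0429
```

Run:
```python
from h import *
s=state();im,d=capture('wrist');save('w10',im);import pickle;pickle.dump((s,im,d),open('w10.pkl','wb'))
print(s['time'],s['ee_pos'],s['contact_force'])
print(proj('wrist',world([(-.13,-.055,.0615),(-.13,-.055,.075),(.045,.1,.1)]),s))
```

```text
15.45 [ 0.47865228 -0.1941384   0.17951123] [-0.68305978  0.18973457 -0.56324748]
[[323.70400022 131.91859776]
 [323.63729917 132.96752456]
 [552.61770851 397.98353974]]
```

View pics/w10.png

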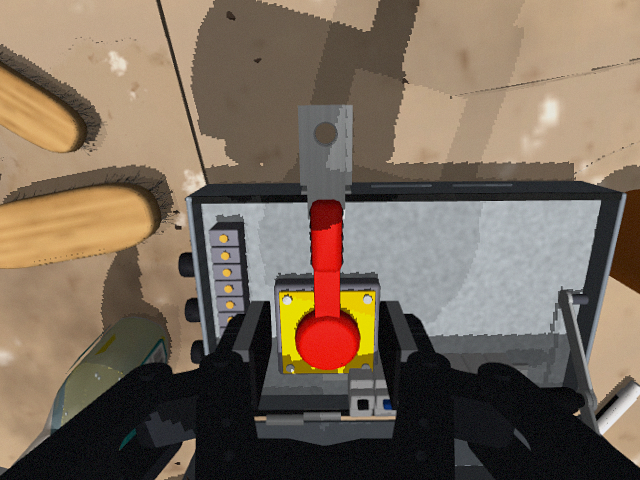

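Run:
```python
from h import *
import pickle
s,im,d=pickle.load(open('w10.pkl','rb'))
save('w10c',cv2.resize(im[95:175,280:370],None,fx=7,fy=7,interpolation=cv2.INTER_CUBIC))
B=box(cloud('wrist',d,s))*1000
red=(im[...,0]>110)&(im[...,1]<60)&(im[...,2]<60)
q=red&(B[...,2]>80)&(B[...,2]<95)&(B[...,0]<-40);P=B[q]
print(np.median(P,0),cv2.minAreaRect(P[:,:2].astype(np.float32)))
```

```text
[-64.28172351 -53.72094143  87.2122186 ] ((-64.89115905761719, -53.809261322021484), (18.582378387451172, 43.6776237487793), 88.79418182373047)
```

View pics/w10c.png

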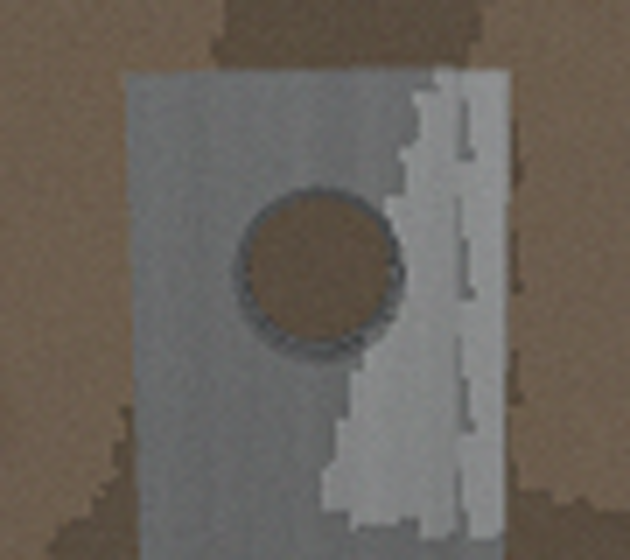

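The lug hole (325,133) sits over the tongue hole within about 0.5 mm. Next I'll measure the knob and stay pivot from the wrist picture taken from above.

Run:
```python
from h import *
import pickle
s,im,d=pickle.load(open('w7.pkl','rb'))
B=box(cloud('wrist',d,s))*1000
q=np.zeros((480,640),bool);q[95:175,405:465]=1
k=q&(im.max(2)<45)&(B[...,2]>88)&(B[...,2]<112)
P=B[k];print(len(P),np.percentile(P,[1,50,99],axis=0).round(1),cv2.minAreaRect(P[:,:2].astype(np.float32)))
l=(B[...,2]>60)&(B[...,2]<160)&(B[...,1]>119)&(B[...,1]<138)&(B[...,0]>-25)&(B[...,0]<120)
P=B[l]
for x in range(-25,120,8):
    a=P[(P[:,0]>=x)&(P[:,0]<x+8)]
    if len(a): print(x+4,len(a),'y',np.percentile(a[:,1],[5,95]).round(1),'z',np.percentile(a[:,2],[5,50,95]).round(1))
save('w7c',cv2.resize(im[60:190,330:600],None,fx=2.9,fy=2.9))
z=np.load('s6.npz');B=box(cloud('scene',z['d']))*1000;im=z['im']
q=np.zeros((480,640),bool);q[200:222,345:368]=1
k=q&(im.max(2)<60)&(B[...,1]>80)&(B[...,1]<125);P=B[k];print(len(P),np.percentile(P,[2,50,98],axis=0).round(1))
```

```text
1426 [[ 40.1  79.9  90.1]
 [ 47.2 102.6 102.6]
 [ 57.2 121.4 105.6]] ((48.7629280090332, 100.0155258178711), (17.975740432739258, 44.256351470947266), 1.2513216733932495)
-5 1 y [127.2 127.2] z [60.1 60.1 60.1]
3 57 y [125.7 128.5] z [60.5 63.5 67.1]
11 72 y [125.6 128.3] z [62.8 70.3 74.5]
19 83 y [125.4 128.3] z [65.8 76.5 81.4]
27 90 y [125.4 128.2] z [72.4 83.7 88.5]
35 94 y [125.4 128.4] z [80.1 90.8 95.1]
43 196 y [120.  128.2] z [ 91.4  99.7 103.3]
51 207 y [119.7 128.3] z [ 98.7 103.3 110.5]
59 121 y [122.1 125.1] z [ 99.9 114.7 119.9]
67 139 y [122.1 125. ] z [110.7 123.3 128.3]
75 141 y [122.1 125.1] z [119.  131.8 136.6]
83 243 y [121.6 135.8] z [ 61.1 137.4 145.4]
91 443 y [120.4 135.9] z [ 61.9 138.4 154.4]
99 598 y [121.1 136.1] z [ 64.8 150.9 156.3]
107 224 y [119.8 137.2] z [ 65.4  66.8 150.5]
115 217 y [119.8 137.3] z [66.2 67.7 69.1]
123 27 y [119.8 136.9] z [66.6 68.2 69.6]
71 [[ 41.   85.8  89.8]
 [ 45.9  89.9  98.6]
 [ 54.  113.  103.4]]
```

View pics/w7c.png

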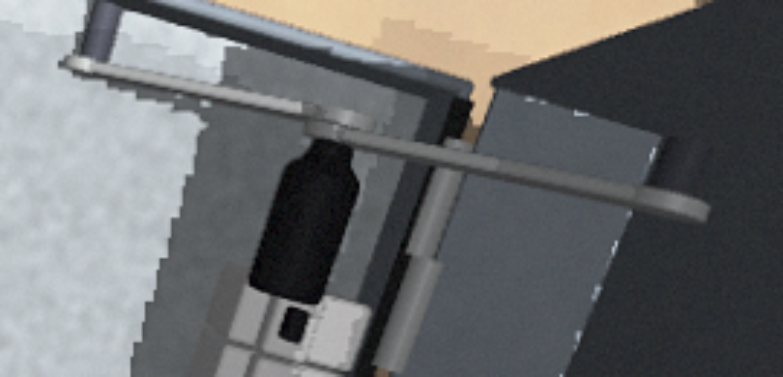

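```bash
cat > plan.py <<'E'
from h import *
from scipy.spatial.transform import Rotation as Ro
bx=np.r_[RB[:,0],0];by=np.r_[RB[:,1],0];ez=np.array([0,0,1.])
def Rt(beta):
    z=np.sin(beta)*bx-np.cos(beta)*ez; x=by; return np.c_[x,np.cross(z,x),z]
knob=np.array([.048,.103,.0965]);piv=np.array([-.007,.103,.0485])
E
python3 - <<'E'
from plan import *
s=state();R=np.array(s['eef_rot']);p=np.array(s['ee_pos'])
for b in (0,.61):
    print(b,Ro.from_matrix(Rt(b)@R.T).as_rotvec().round(3))
T=Rt(.61);tz=T[:,2]
K=world([knob])[0];print('knob',K,'tz',tz,'y',T[:,1])
for dist in (-.085,.016): print(dist,K+tz*dist,((K+tz*dist-p)*100).round(2))
print('tilt only', Ro.from_matrix(Rt(.61)@Rt(0).T).as_rotvec())
print(s['joints'])
E
```

```text
0 [ 0.004  0.002 -1.559]
0.61 [ 0.391 -0.551 -1.505]
knob [ 0.61614042 -0.05754083  0.0965    ] tz [ 0.56470608 -0.0963544  -0.81964802] y [ 0.80797087 -0.13786208  0.57286746]
-0.085 [ 0.56814041 -0.04935071  0.16617008] [ 9.02 14.45 -1.05]
0.016 [ 0.62517572 -0.05908251  0.08338563] [14.72 13.47 -9.33]
tilt only [-1.02599975e-01 -6.01309608e-01  9.23583022e-18]
[-4.34670572e-01 -2.19382234e-01  1.85253114e+00 -2.56483149e-05
  1.50448475e+00 -1.82457937e+00]
```

Call:
servo_tool:
  plan:
    - [[0, 0, -0.14], [0, 1, 2], 50]
    - [[0, 0, -0.28], [1, 2.5, 4], 50]
    - [[0, 0, -0.42], [2, 4, 4], 50]
    - [[0, 0, -0.56], [3, 6, 4], 50]
    - [[0, 0, -0.7], [4, 8, 4], 50]
    - [[0, 0, -0.84], [5, 10, 4], 50]
    - [[0, 0, -0.98], [6, 12, 4], 50]
    - [[0, 0, -1.12], [7, 13, 4], 50]
    - [[0, 0, -1.26], [7, 14, 4], 50]
    - [[0, 0, -1.4], [7, 14.4, 4], 50]
    - [[0, 0, -1.5], [7, 14.4, 4], 50]
    - [[0, 0, -1.558], [7, 14.4, 4], 50]

```text
time: 16.7
ee_pos: [0.5469, -0.0492, 0.2128]
eef_rot: [[0.171, 0.985, -0.002], [0.985, -0.171, 0.0], [-0.0, -0.002, -1.0]]
contact_force: [-0.2, -0.2, 0.5]
finger_gap: 0.042
```

Call:
servo_tool:
  plan:
    - [[-0.02, -0.14, 0], [0, 0, 0], 50]
    - [[-0.045, -0.27, 0], [0, 0, 0], 50]
    - [[-0.07, -0.41, 0], [0.5, 0, -1], 50]
    - [[-0.09, -0.53, 0], [1, 0, -2], 50]
    - [[-0.103, -0.601, 0], [2, 0, -4], 50]
    - [[-0.103, -0.601, 0], [2, 0, -4], 50]
    - [[-0.103, -0.601, 0], [2, 0, -4], 50]

```text
time: 17.4
ee_pos: [0.5667, -0.0494, 0.1738]
eef_rot: [[0.167, 0.81, 0.562], [0.986, -0.137, -0.096], [-0.001, 0.57, -0.822]]
contact_force: [-0.3, 0.4, 0.1]
finger_gap: 0.0427
```

Run:
```python
from plan import *
s=state();im,d=capture('wrist');save('w11',im);import pickle;pickle.dump((s,im,d),open('w11.pkl','wb'))
im2,d2=capture('scene');save('s11',cv2.resize(im2[60:340,220:520],None,fx=2.1,fy=2.1))
print(s['time'],s['ee_pos'],s['contact_force'],s['joints'])
R=np.array(s['eef_rot']);print(Ro.from_matrix(Rt(.61)@R.T).as_rotvec().round(3))
K=world([knob])[0];print(((K+Rt(.61)[:,2]*.016-s['ee_pos'])*100).round(2), proj('wrist',K,s))
B=box(cloud('wrist',d,s))*1000
u=proj('wrist',K,s)[0].astype(int);
k=(im.max(2)<60)&(B[...,2]>85)&(B[...,2]<112)&(B[...,0]>30)&(B[...,0]<62)&(B[...,1]>80)&(B[...,1]<120)
P=B[k];print(len(P),np.percentile(P,[1,50,99],axis=0).round(1))
```

```text
17.4 [ 0.56670946 -0.04936076  0.17382309] [-0.32360057  0.4113271   0.08066199] [-0.11613574 -0.46672607  2.12660012 -0.03981364  0.87640299  0.06773547]
[ 0.    -0.004 -0.001]
[ 5.85 -0.97 -9.04] [[317.47386295 246.26370589]]
1438 [[ 41.4  81.5  90.4]
 [ 45.9 104.8 102.3]
 [ 57.1 119.6 105.2]]
```

View pics/w11.png

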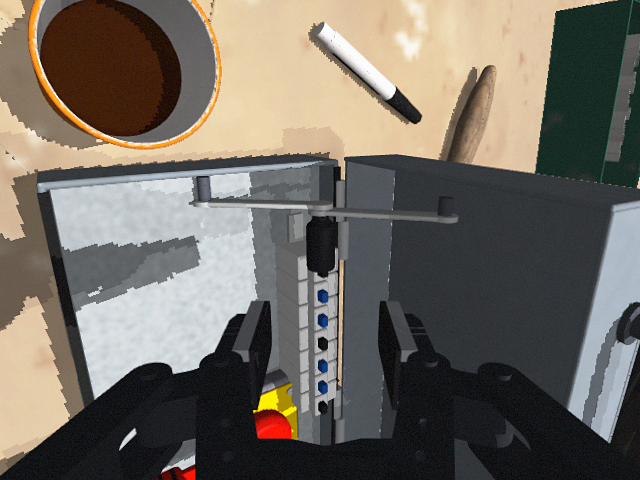

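View pics/s11.png

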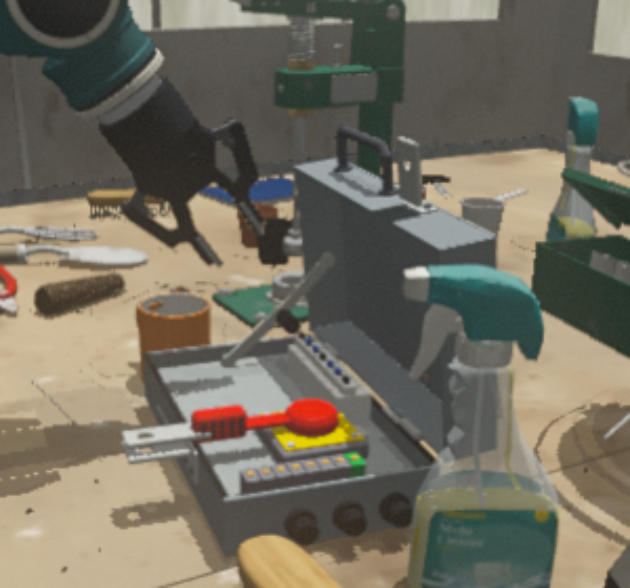

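Run:
```python
from plan import *
import pickle
s,im,d=pickle.load(open('w11.pkl','rb'))
B=box(cloud('wrist',d,s))*1000
for p in [(228,295),(220,295),(238,297),(228,282),(265,290),(265,300),(262,335),(240,343),(215,345),(285,320)]: print(p[::-1],B[p].round(0))
T=Rt(.61)
for side in (-1,1):
  for off in (.0215,.036):
    for dz in (0,-.02):
      P=world([knob])[0]+T[:,2]*(.016-.006+dz)+side*off*T[:,1]; print(side,off,dz,(box(P)*1000).round(0))
save('w11c',cv2.resize(im[180:300,250:380],None,fx=5,fy=5))
```

```text
(295, 228) [ 63. 100.  45.]
(295, 220) [ 62. 107.  45.]
(297, 238) [63. 93. 46.]
(282, 228) [ 53. 101.  42.]
(290, 265) [46. 81. 66.]
(300, 265) [47. 84. 76.]
(335, 262) [76. 80. 77.]
(343, 240) [91. 92. 66.]
(345, 215) [ 57. 125. 113.]
(320, 285) [58. 70. 85.]
-1 0.0215 0 [ 36. 103.  76.]
-1 0.0215 -0.02 [ 25. 103.  92.]
-1 0.036 0 [ 24. 103.  68.]
-1 0.036 -0.02 [ 13. 103.  84.]
1 0.0215 0 [ 71. 103. 101.]
1 0.0215 -0.02 [ 60. 103. 117.]
1 0.036 0 [ 83. 103. 109.]
1 0.036 -0.02 [ 72. 103. 125.]
```

View pics/w11c.png

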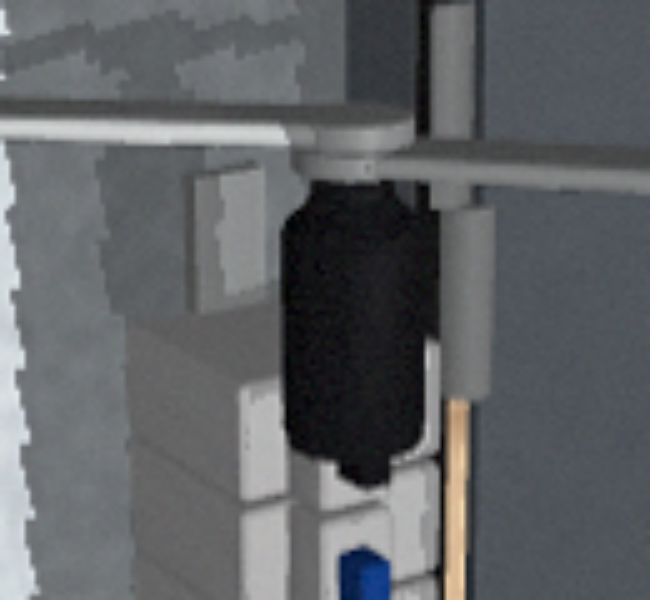

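Knob seen at (320,245), centred on the finger line, and the path is clear. Going in along the tool axis.

Call:
servo_tool:
  plan:
    - [[0, 0, 0], [2, -0.33, -3.1], 50]
    - [[0, 0, 0], [4, -0.66, -6.2], 50]
    - [[0, 0, 0], [5.2, -0.86, -8], 50]
    - [[0, 0, 0], [5.85, -0.97, -9], 50]
    - [[0, 0, 0], [5.85, -0.97, -9], 50]
    - [[0, 0, 0], [5.85, -0.97, -9], 50]

```text
time: 18.1
ee_pos: [0.626, -0.0592, 0.0855]
eef_rot: [[0.168, 0.808, 0.565], [0.986, -0.137, -0.097], [-0.001, 0.573, -0.819]]
contact_force: [-0.1, 0.1, -0.2]
finger_gap: 0.0426
```

Run:
```python
from plan import *
s=state();im,d=capture('wrist');save('w12',im)
print(s['time'],s['ee_pos'],s['contact_force']);print((box(np.array(s['ee_pos'])-Rt(.61)[:,2]*.016)*1000).round(1))
for a in (41.1+np.degrees(np.array([.0,.1,.2,.3,.4,.5,.6,.7,.75,.8]))):
    a=np.radians(a);a0=np.radians(41.1);print(((bx*.073*(np.cos(a)-np.cos(a0))+ez*.073*(np.sin(a)-np.sin(a0)))*100).round(2))
```

```text
18.1 [ 0.62601827 -0.05918774  0.08553595] [-0.10822965  0.06159274 -0.24986405]
[ 48.8 103.   98.7]
[0. 0. 0.]
[-0.5   0.09  0.53]
[-1.05  0.18  1.  ]
[-1.64  0.28  1.41]
[-2.27  0.39  1.76]
[-2.93  0.5   2.05]
[-3.62  0.62  2.27]
[-4.32  0.74  2.42]
[-4.68  0.8   2.46]
[-5.04  0.86  2.49]
```

View pics/w12.png

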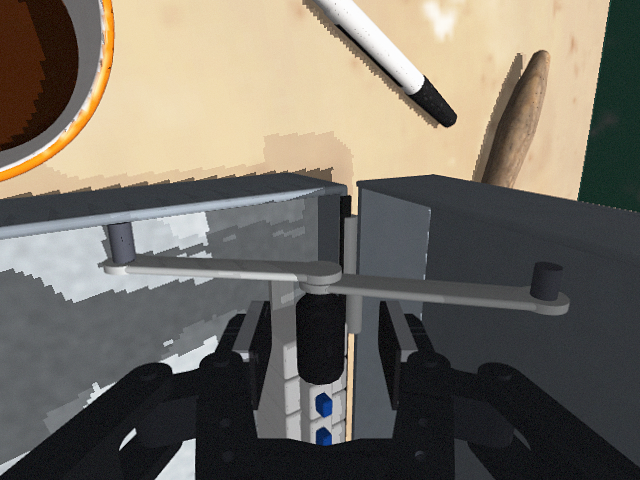

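Call:
servo_tool:
  plan:
    - [[0, 0, 0], [0, 0, 0], 0]
    - [[0, 0, 0], [0, 0, 0], 0]
    - [[0, 0, 0], [0, 0, 0], 0]
    - [[0, 0, 0], [0, 0, 0], 0]
  force: 25

```text
time: 18.55
ee_pos: [0.6249, -0.0589, 0.0845]
eef_rot: [[0.168, 0.809, 0.564], [0.986, -0.137, -0.097], [-0.001, 0.572, -0.82]]
contact_force: [-11.7, 1.4, 4.1]
finger_gap: 0.017
```

Call:
servo_tool:
  plan:
    - [[0, 0, 0], [-0.25, 0.04, 0.27], 0]
    - [[0, 0, 0], [-0.5, 0.09, 0.53], 0]
    - [[0, 0, 0], [-0.77, 0.13, 0.77], 0]
    - [[0, 0, 0], [-1.05, 0.18, 1], 0]
    - [[0, 0, 0], [-1.34, 0.23, 1.21], 0]
    - [[0, 0, 0], [-1.64, 0.28, 1.41], 0]
    - [[0, 0, 0], [-1.64, 0.28, 1.41], 0]

```text
time: 19.25
ee_pos: [0.6093, -0.0563, 0.0992]
eef_rot: [[0.168, 0.808, 0.565], [0.986, -0.137, -0.097], [-0.001, 0.574, -0.819]]
contact_force: [2.1, 0.2, -1.2]
finger_gap: 0.0171
```

Call:
servo_tool:
  plan:
    - [[0, 0, 0], [-0.31, 0.05, 0.18], 0]
    - [[0, 0, 0], [-0.63, 0.11, 0.35], 0]
    - [[0, 0, 0], [-0.95, 0.16, 0.5], 0]
    - [[0, 0, 0], [-1.29, 0.22, 0.64], 0]
    - [[0, 0, 0], [-1.63, 0.28, 0.75], 0]
    - [[0, 0, 0], [-1.98, 0.34, 0.86], 0]
    - [[0, 0, 0], [-2.33, 0.4, 0.94], 0]
    - [[0, 0, 0], [-2.68, 0.46, 1.01], 0]
    - [[0, 0, 0], [-3.04, 0.52, 1.05], 0]
    - [[0, 0, 0], [-3.04, 0.52, 1.05], 0]
    - [[0, 0, 0], [-3.04, 0.52, 1.05], 0]

```text
time: 20.35
ee_pos: [0.581, -0.0514, 0.113]
eef_rot: [[0.167, 0.804, 0.571], [0.986, -0.136, -0.098], [-0.001, 0.579, -0.815]]
contact_force: [3.2, -2.8, 14.8]
finger_gap: 0.0171
```

Run:
```python
from plan import *
im2,d2=capture('scene');save('s13',cv2.resize(im2[60:340,220:520],None,fx=2.1,fy=2.1))
```

View pics/s13.png

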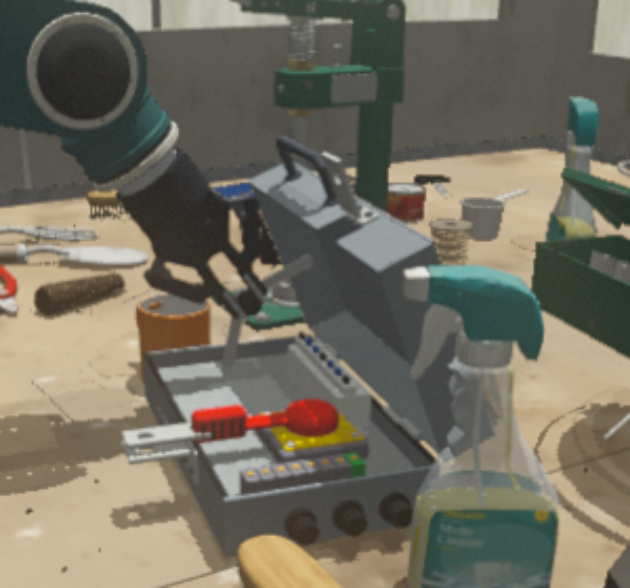

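Stay is broken and the lid is at about 1.17 rad. Release and back off.

Call:
servo_tool:
  plan:
    - [[0, 0, 0], [0, 0, 0], 45]
    - [[0, 0, 0], [0, 0, 0], 45]
    - [[0, 0, 0], [0, 0, 0], 45]
    - [[0, 0, 0], [-1.5, 0.26, 2.2], 45]
    - [[0, 0, 0], [-3, 0.5, 4.4], 45]
    - [[0, 0, 0], [-5.6, 0.97, 8.2], 35]
    - [[0, 0, 0], [-7, 0.97, 12], 35]
    - [[0, 0, 0], [-7, 0.97, 16], 35]
    - [[0, 0, 0], [-7, 0.97, 20], 35]
    - [[0, 0, 0], [-7, 0.97, 23], 35]

```text
time: 21.4
ee_pos: [0.5086, -0.0413, 0.3417]
eef_rot: [[0.167, 0.807, 0.566], [0.986, -0.137, -0.097], [-0.001, 0.574, -0.819]]
contact_force: [-0.1, -0.9, -0.1]
finger_gap: 0.0299
```

Run:
```python
from plan import *
s=state();im,d=capture('wrist');save('w14',im);import pickle;pickle.dump((s,im,d),open('w14.pkl','wb'))
im2,d2=capture('scene');save('s14',cv2.resize(im2[60:340,220:520],None,fx=2.1,fy=2.1));np.savez('s14',im=im2,d=d2)
im3,d3=capture('top');save('t14',cv2.resize(im3[130:330,200:480],None,fx=2.8,fy=2.8));np.savez('t14',im=im3,d=d3)
print(s['time'],s['ee_pos'],s['contact_force'],s['joints'])
for a in (1.1,1.17,1.25):
    r=np.hypot(.22,.034);p=np.arctan2(.034,-.22)-a; b=np.array([.09+r*np.cos(p),.05,.062+r*np.sin(p)]);w=world([b]);print(a,b,w,proj('top',w),proj('scene',w))
```

```text
21.4 [ 0.50862518 -0.04134271  0.34165165] [-0.12980551 -0.88563728 -0.09001235] [-0.11252507 -0.64720696  1.96814823 -0.03494099  1.2100318   0.05752635]
1.1 [0.0205099  0.05       0.27348789] [[ 0.58012754 -0.10516202  0.27348789]] [[300.41380243 186.84312377]] [[353.67219762 132.56573484]]
1.17 [0.03547215 0.05       0.27783029] [[ 0.59487663 -0.10767862  0.27783029]] [[302.15998786 178.66595279]] [[361.39331176 129.73585154]]
1.25 [0.05289456 0.05       0.28149758] [[ 0.61205083 -0.11060902  0.28149758]] [[304.21168345 169.35676906]] [[370.30235281 127.22519411]]
```

View pics/s14.png

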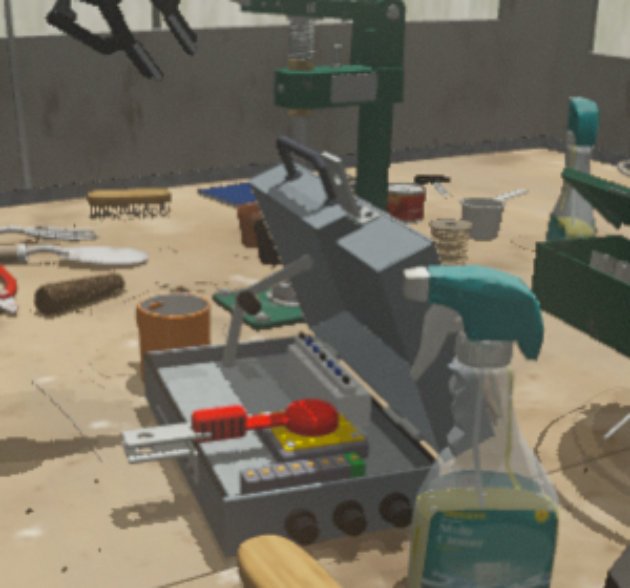

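View pics/t14.png

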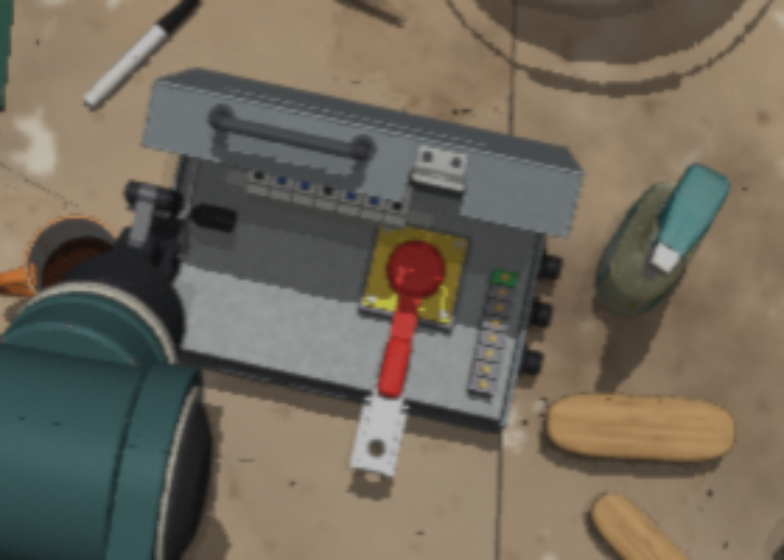

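Run:
```python
from plan import *
for n in ('s14','t14'):
    z=np.load(n+'.npz');nm={'s':'scene','t':'top'}[n[0]]
    B=box(cloud(nm,z['d']))*1000;im=z['im']
    k=(im.max(2)<85)&(B[...,2]>260)&(B[...,2]<310)&(B[...,1]>5)&(B[...,1]<95)&(B[...,0]>-20)&(B[...,0]<90)
    P=B[k];print(n,len(P),np.percentile(P,[1,25,50,75,99],axis=0).round(1).tolist())
    # lid's front skirt face top plane: z vs x gives angle
z=np.load('s14.npz');save('s14c',cv2.resize(z['im'][110:190,330:410],None,fx=7,fy=7))
B=box(cloud('top',np.load('t14.npz')['d']))*1000
q=(B[...,2]>200)&(B[...,1]>-140)&(B[...,1]<-90);P=B[q];a=np.polyfit(P[:,0],P[:,2],1);print('skirt plane slope',a,np.arctan(1/ a[0]) if a[0] else 0,np.arctan(a[0]),P[:,0].min(),P[:,0].max())
```

```text
s14 77 [[29.6, 5.4, 264.3], [30.5, 22.3, 274.4], [31.4, 44.5, 276.7], [32.2, 77.0, 278.5], [43.6, 94.7, 280.5]]
t14 246 [[30.2, 5.9, 274.8], [32.0, 27.1, 280.6], [34.2, 49.6, 281.9], [36.5, 72.5, 283.2], [39.8, 93.4, 286.9]]
skirt plane slope [-9.00152034e-03  2.43098527e+02] -1.5617950495695612 -0.009001277225335365 20.72304277128368 491.2936330592168
```

View pics/s14c.png

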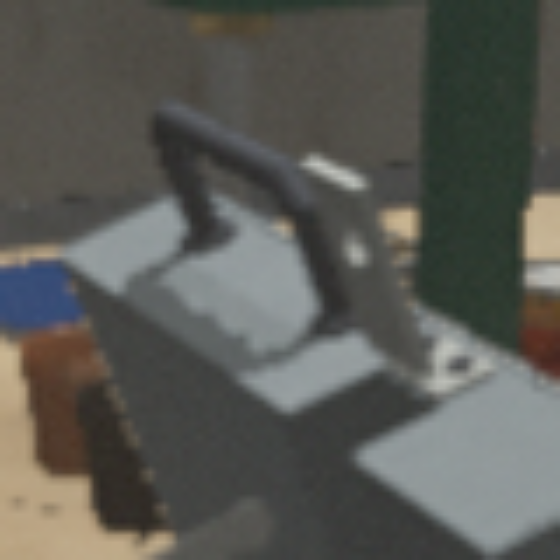

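Call:
servo_tool:
  plan:
    - [[0.02, 0.14, 0], [1.5, -1.1, 0.5], 35]
    - [[0.045, 0.27, 0], [3, -2.2, 0.5], 35]
    - [[0.07, 0.41, 0], [5, -4, 0.5], 35]
    - [[0.09, 0.53, 0], [7, -5.5, 0.5], 35]
    - [[0.103, 0.601, 0], [8.6, -6.6, 0.5], 35]
    - [[0.103, 0.601, 0], [8.6, -6.6, -1], 35]
    - [[0.103, 0.601, 0], [8.6, -6.6, -1], 35]
    - [[0.103, 0.601, 0], [8.6, -6.6, -1], 35]

```text
time: 22.35
ee_pos: [0.5941, -0.107, 0.3283]
eef_rot: [[0.167, 0.986, -0.0], [0.986, -0.167, 0.0], [0.0, -0.001, -1.0]]
contact_force: [-0.2, -0.6, 0.5]
finger_gap: 0.03
```

Run:
```python
from plan import *
s=state();im,d=capture('wrist');save('w15',im);import pickle;pickle.dump((s,im,d),open('w15.pkl','wb'))
print(s['time'],s['ee_pos'],np.round(s['eef_rot'],3).tolist())
B=box(cloud('wrist',d,s))*1000
k=(im.max(2)<85)&(B[...,2]>265)&(B[...,2]<295)&(B[...,1]>15)&(B[...,1]<85)&(B[...,0]>10)&(B[...,0]<60)
P=B[k];print(len(P),np.percentile(P,[1,25,50,75,99],axis=0).round(1).tolist(), box(np.array(s['ee_pos']))*1000)
```

```text
22.35 [ 0.59411019 -0.10697584  0.32825928] [[0.167, 0.986, -0.0], [0.986, -0.167, 0.0], [0.0, -0.001, -1.0]]
1855 [[32.4, 15.9, 278.5], [34.1, 35.5, 281.0], [36.6, 49.4, 281.9], [40.2, 63.5, 282.7], [42.1, 84.1, 284.0]] [ 34.59842865  50.56385924 328.25927865]
```

View pics/w15.png

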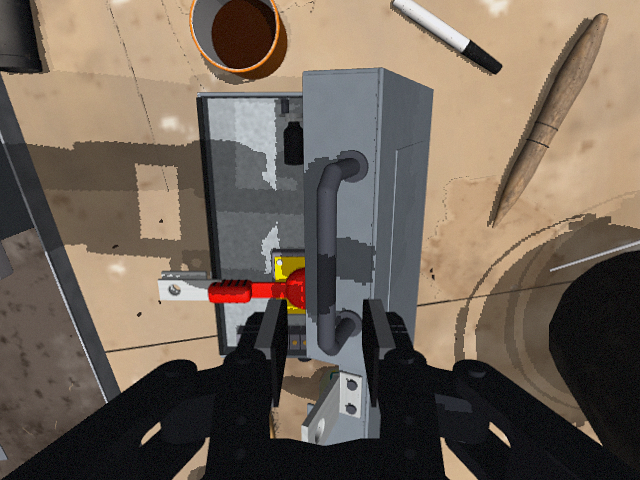

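Bar (328,250) is at box x≈+37 mm, so I'll shift 2 mm and descend.

Call:
servo_tool:
  plan:
    - [[0, 0, 0], [0.25, 0, -3], 35]
    - [[0, 0, 0], [0.25, 0, -6], 35]
    - [[0, 0, 0], [0.25, 0, -7], 35]
    - [[0, 0, 0], [0.25, 0, -7], 35]
    - [[0, 0, 0], [0.25, 0, -7], 0]
    - [[0, 0, 0], [0.25, 0, -7], 0]
    - [[0, 0, 0], [0.25, 0, -7], 0]
    - [[0, 0, 0], [0.25, 0, -7], 0]
  force: 25

```text
time: 23.2
ee_pos: [0.5977, -0.1074, 0.2612]
eef_rot: [[0.167, 0.986, 0.003], [0.986, -0.167, -0.0], [-0.0, 0.003, -1.0]]
contact_force: [-2.6, 1.2, 8.1]
finger_gap: 0.0088
```

Run:
```python
from plan import *
s=state();p=np.array(s['ee_pos']);b=box(p);print(b*1000,s['contact_force'],s['time'])
r=np.hypot(.22,.034);p0=np.arctan2(.034,-.22)
gx=b[0]
a=np.arccos((gx-.09)/r); lid=p0-a; print('lid',lid, 'bar z',.062+r*np.sin(a))
a0=lid
for t in np.r_[np.arange(1.1,-.01,-.1),0]:
    f=lambda t:(r*np.cos(p0-t)*bx+r*np.sin(p0-t)*ez)
    print(round(t,2),((f(t)-f(a0))*100).round(2))
```

```text
[ 38.23502842  50.76745611 261.15080813] [-2.56593487  1.16709766  8.13207811] 23.2
lid 1.1827808763174121 bar z 0.27850955571944774
1.1 [-1.75  0.3  -0.5 ]
1.0 [-3.79  0.65 -1.3 ]
0.9 [-5.75  0.98 -2.3 ]
0.8 [-7.6  1.3 -3.5]
0.7 [-9.32  1.59 -4.88]
0.6 [-10.9    1.86  -6.42]
0.5 [-12.32   2.1   -8.12]
0.4 [-13.57   2.31  -9.95]
0.3 [-14.62   2.5  -11.9 ]
0.2 [-15.49   2.64 -13.95]
0.1 [-16.14   2.75 -16.07]
-0.0 [-16.58   2.83 -18.25]
0.0 [-16.58   2.83 -18.25]
```

Call:
servo_tool:
  plan:
    - [[0, 0, 0], [-0.9, 0.15, -0.25], 0]
    - [[0, 0, 0], [-1.75, 0.3, -0.5], 0]
    - [[0, 0, 0], [-2.8, 0.48, -0.9], 0]
    - [[0, 0, 0], [-3.79, 0.65, -1.3], 0]
    - [[0, 0, 0], [-5.75, 0.98, -2.3], 0]
    - [[0, 0, 0], [-7.6, 1.3, -3.5], 0]
    - [[0, 0, 0], [-9.32, 1.59, -4.88], 0]
    - [[0, 0, 0], [-10.9, 1.86, -6.42], 0]
    - [[0, 0, 0], [-12.32, 2.1, -8.12], 0]
    - [[0, 0, 0], [-13, 2.2, -9], 0]
    - [[0, 0, 0], [-13.57, 2.31, -9.95], 0]
    - [[0, 0, 0], [-13.57, 2.31, -9.95], 0]

```text
time: 24.4
ee_pos: [0.4606, -0.084, 0.1589]
eef_rot: [[0.167, 0.986, -0.002], [0.986, -0.167, 0.001], [0.0, -0.002, -1.0]]
contact_force: [-10.0, 3.9, 3.5]
finger_gap: 0.0092
```

Run:
```python
from plan import *
im2,d2=capture('scene');save('s16',cv2.resize(im2[60:340,220:520],None,fx=2.1,fy=2.1))
```

```text
(no output)
```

View pics/s16.png

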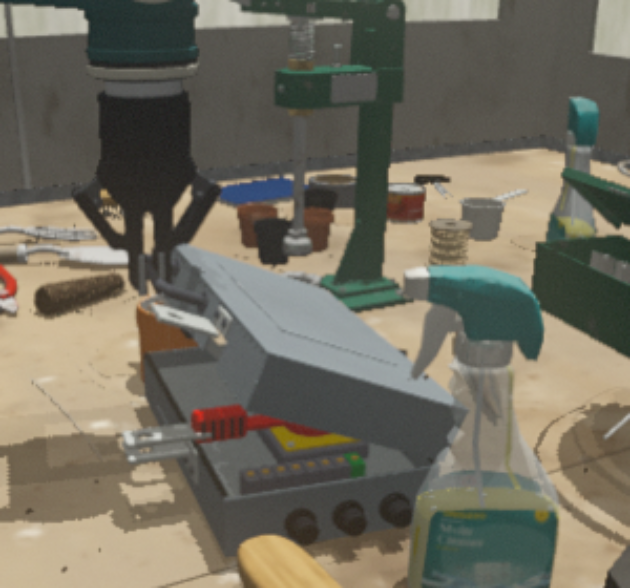

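Call:
servo_tool:
  plan:
    - [[0, 0, 0], [-0.55, 0.1, -0.97], 0]
    - [[0, 0, 0], [-1.05, 0.19, -1.95], 0]
    - [[0, 0, 0], [-1.5, 0.26, -3], 0]
    - [[0, 0, 0], [-1.92, 0.33, -4], 0]
    - [[0, 0, 0], [-2.27, 0.39, -5.05], 0]
    - [[0, 0, 0], [-2.57, 0.44, -6.12], 0]
    - [[0, 0, 0], [-2.7, 0.46, -6.7], 0]
    - [[0, 0, 0], [-2.81, 0.48, -7.2], 0]
    - [[0, 0, 0], [-2.92, 0.5, -7.75], 0]
    - [[0, 0, 0], [-3.01, 0.52, -8.3], 0]
    - [[0, 0, 0], [-3.01, 0.52, -8.5], 0]
    - [[0, 0, 0], [-3.01, 0.52, -8.5], 0]

```text
time: 25.65
ee_pos: [0.431, -0.079, 0.0747]
eef_rot: [[0.167, 0.986, -0.003], [0.986, -0.167, 0.001], [0.0, -0.003, -1.0]]
contact_force: [-14.2, 3.9, 6.4]
finger_gap: 0.0089
```

Call:
servo_tool:
  plan:
    - [[0, 0, 0], [0, 0, -0.3], 0]
    - [[0, 0, 0], [0, 0, -0.4], 0]
    - [[0, 0, 0], [0, 0, -0.4], 0]

```text
time: 25.95
ee_pos: [0.4311, -0.0791, 0.0726]
eef_rot: [[0.167, 0.986, -0.002], [0.986, -0.167, 0.0], [-0.0, -0.002, -1.0]]
contact_force: [-27.7, 5.9, 30.1]
finger_gap: 0.0091
```

Run:
```python
from plan import *
s=state();im2,d2=capture('top');save('t17',cv2.resize(im2[130:330,200:480],None,fx=2.8,fy=2.8))
W=cloud('top',d2);B=box(W)
q=(np.abs(B[...,0])<.085)&(np.abs(B[...,1]+.05)<.09)&(B[...,2]>.08)
P=B[q];A=np.c_[P[:,:2],np.ones(len(P))];c=np.linalg.lstsq(A,P[:,2],rcond=None)[0];print(len(P),c,'angle',np.arctan(-c[0]))
z=np.load('top0.npz');B=box(cloud('top',z['d']))
q=(np.abs(B[...,0])<.085)&(np.abs(B[...,1]+.05)<.09)&(B[...,2]>.08)&(B[...,2]<.117)
P=B[q];A=np.c_[P[:,:2],np.ones(len(P))];c=np.linalg.lstsq(A,P[:,2],rcond=None)[0];print('ref',len(P),c)
```

```text
5885 [-0.01972133  0.02219306  0.11376027] angle 0.019718772360980106
ref 5294 [0.00035318 0.00371465 0.11195788]
```

View pics/t17.png

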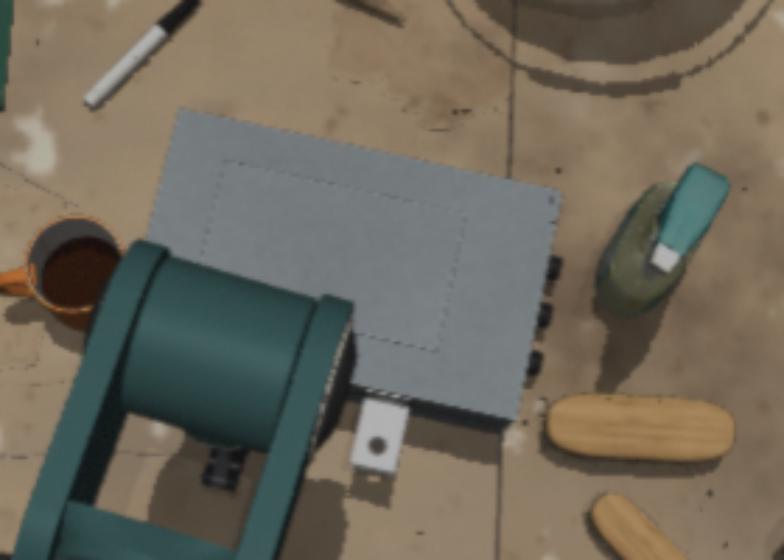

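The lid presses on its seat with 30 N up. Release and rise.

Call:
servo_tool:
  plan:
    - [[0, 0, 0], [-0.1, 0, 0.3], 0]
    - [[0, 0, 0], [-0.1, 0, 0.3], 30]
    - [[0, 0, 0], [-0.1, 0, 0.3], 30]
    - [[0, 0, 0], [-0.1, 0, 0.3], 30]
    - [[0, 0, 0], [-0.1, 0, 3], 30]
    - [[0, 0, 0], [-0.1, 0, 7], 30]
    - [[0, 0, 0], [-0.1, 0, 11], 30]
    - [[0, 0, 0], [-2, 2, 14], 30]
    - [[0, 0, 0], [-4, 6, 14], 30]
    - [[0, 0, 0], [-5, 10, 14], 30]
    - [[0, 0, 0], [-5, 14, 14], 30]
    - [[0, 0, 0], [-5, 14, 14], 30]

```text
time: 27.2
ee_pos: [0.3811, 0.0644, 0.2105]
eef_rot: [[0.162, 0.987, 0.001], [0.987, -0.162, 0.001], [0.001, 0.0, -1.0]]
contact_force: [-0.3, -0.9, -0.0]
finger_gap: 0.0255
```

Run:
```python
from plan import *
s=state();print(s['time'],s['ee_pos'],s['contact_force'])
im,d2=capture('top');save('t18',cv2.resize(im[130:350,200:480],None,fx=2.8,fy=2.8)[:600]);im3,d3=capture('scene');save('s18',cv2.resize(im3[130:430,220:520],None,fx=2,fy=2))
for n,d in (('now',d2),('ref',np.load('top0.npz')['d'])):
    B=box(cloud('top',d))
    q=(np.abs(B[...,0])<.085)&(np.abs(B[...,1])<.14)&(B[...,2]>.08)&(B[...,2]<(.2 if n=='now' else .117))
    P=B[q];A=np.c_[P[:,:2],np.ones(len(P))];print(n,len(P),np.linalg.lstsq(A,P[:,2],rcond=None)[0])
save('t18c',cv2.resize(im[270:310,315:355],None,fx=14,fy=14,interpolation=cv2.INTER_CUBIC))
W=cloud('top',d2);q=(W[...,2]>.02)&(W[...,2]<.1)&(np.abs(W[...,0]-.445)<.05)&(np.abs(W[...,1]+.39)<.095);P=W[q];print(np.nanpercentile(P[:,2],[5,50,99]))
```

```text
27.2 [0.38110395 0.06439374 0.2105435 ] [-0.27373206 -0.85438572 -0.01512685]
now 10192 [0.00123755 0.00122403 0.1119887 ]
ref 8337 [-0.00020312  0.00075515  0.11174876]
[0.0399217  0.04591247 0.0519053 ]
```

View pics/t18.png

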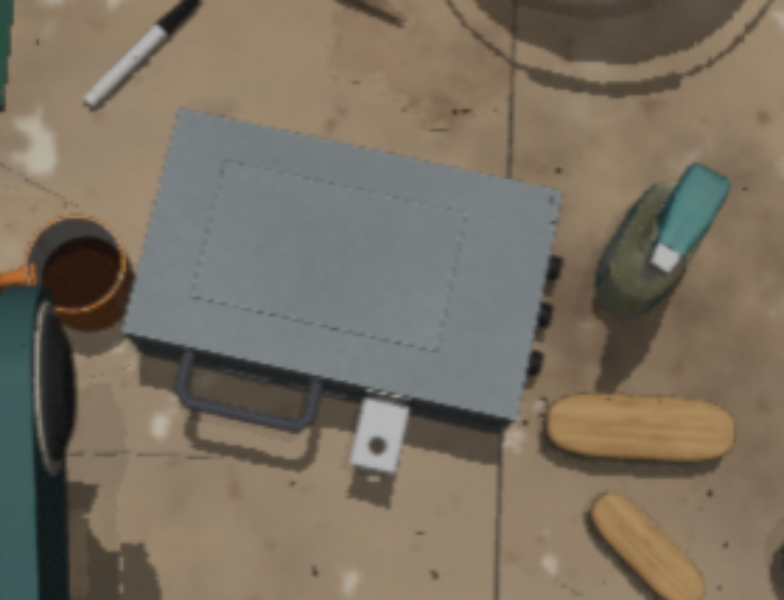

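View pics/s18.png

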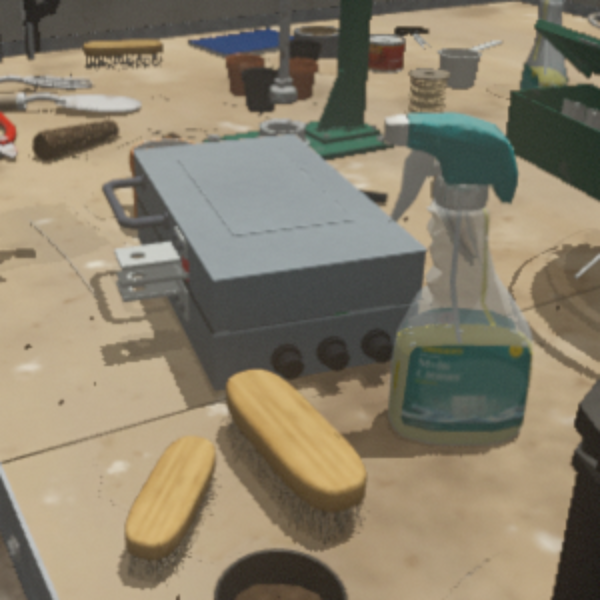

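View pics/t18c.png

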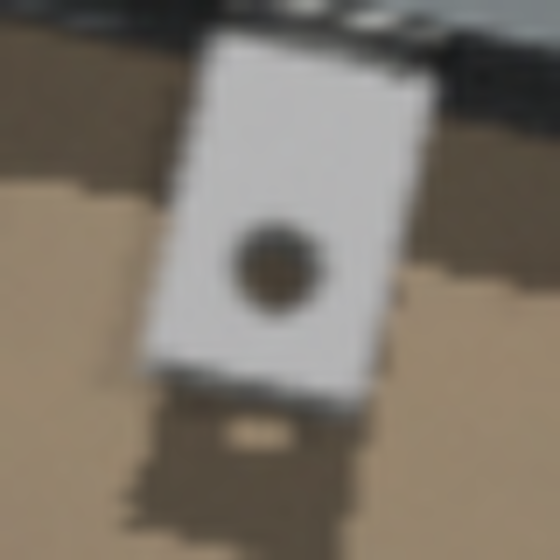

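The lid is flat (tilt about 0.001 rad) and the brush, sprayer and mug stand as before. One look straight down through the hasp holes with the wrist camera.

Call:
servo_tool:
  plan:
    - [[0, 0, 0], [0.3, -4.6, 1], 30]
    - [[0, 0, 0], [0.6, -9.2, 2], 30]
    - [[0, 0, 0], [0.9, -13.8, 2], 30]
    - [[0, 0, 0], [1.2, -18.4, 2], 30]
    - [[0, 0, 0], [1.5, -23, 2], 30]
    - [[0, 0, 0], [1.8, -27.6, 2], 30]
    - [[0, 0, 0], [2, -32.4, 1], 30]
    - [[0, 0, 0], [2, -32.4, 1], 30]
    - [[0, 0, 0], [2, -32.4, 1], 30]

```text
time: 28.2
ee_pos: [0.4005, -0.2649, 0.2196]
eef_rot: [[0.171, 0.985, -0.002], [0.985, -0.171, 0.001], [0.001, -0.002, -1.0]]
contact_force: [0.5, -1.4, 0.1]
finger_gap: 0.0257
```

Run:
```python
from plan import *
s=state();im,d=capture('wrist');print(s['time'],s['ee_pos'])
P=proj('wrist',world([(-.13,-.055,.09),(-.13,-.055,.073),(-.13,-.055,.0615)]),s);print(P)
u,v=P[0].astype(int);save('w19',im);save('w19c',cv2.resize(im[max(v-40,0):v+40,max(u-40,0):u+40],None,fx=7,fy=7,interpolation=cv2.INTER_CUBIC))
```

```text
28.2 [ 0.40054257 -0.26489991  0.21958974]
[[321.17907476 107.68030517]
 [321.40859671 108.18668197]
 [321.54907063 108.49660803]]
```

View pics/w19c.png

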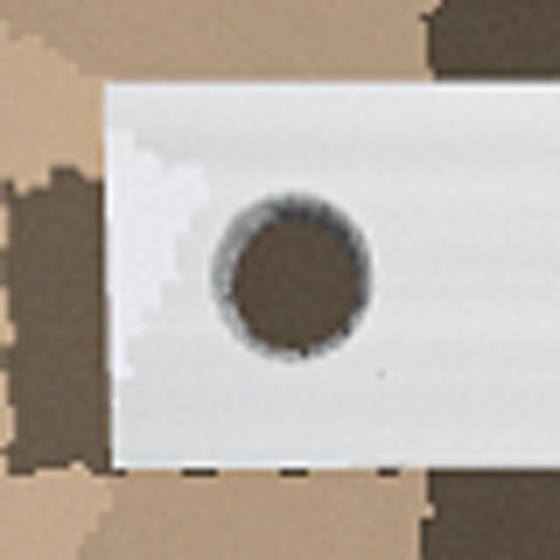

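All three holes are in line: the bench shows through them with offsets under about 1 mm. The robot is clear, so I'm handing in.

```bash
python3 -c "
from station import close_job;print(close_job())"
```

```text
the job is handed in; nothing more can be done
None
```

The control box is ready for the padlock: the lid is shut and the lug, tongue and tab holes are in line. I handed the job in at about 28 s of the 72 s allowed; no verdict is reported.

- **Brush:** I took the larger brush (149 mm long; the look-alike on the bench is 110 mm) off the lid. It lies on the bench to the right of the box's front, bristles down. Its top is at 46 mm, which matches its height.
- **Lid up:** I raised it by the bar to about 1.45 rad, and the stay's middle joint dropped past straight and held it.
- **Lever:** It started about 0.2 rad past ON. I swung it to OFF and let go with the lug hole over the tongue hole within about 0.5 mm.
- **Lid down:** I lifted the knob to break the stay and moved my hand off it, then lowered the lid by the bar. It was slowed near the end and pressed home.

**Last checks:** The lid lies flat within about 0.001 rad of how it lay before. The wrist camera sees straight through all three holes, with offsets under about 1 mm. The sprayer, mug and brush stand where they should, and the wrist force is near zero with the arm clear. One lid-angle fit taken while the arm was in view read 0.02 rad. I put that down to the arm showing in the picture, and the repeat with a clear view agreed with shut.

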